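# Take the mixing chamber out from among the bottles

### The job

The steel mixing chamber stands hemmed in by three capped bottles in the round caddy. First stand all three bottles in the shallow white tray, then set the chamber upright inside the ring on top of the small white instrument box, and only after that put each bottle back upright on the very place in the caddy where it stood at the start. Do not knock over any bottle, and leave the vial in the tray and the flat steel coil where they are.

Things in the scene. Friction and masses are not known exactly. Their poses are not given: they have to be found in the camera images.
- round_bottle: amber round bottle with sloping shoulders: body diameter 50 mm up to 60 mm height, shoulder narrowing to a 26 mm neck at 78 mm, then a blue round cap 31 mm in diameter from 82 mm to the top at 108 mm (grip it there). About 240 g. Origin: centre of its underside, z up.
- jar: amber straight-sided round jar: diameter 44 mm up to 92 mm height, then a blue round cap 47 mm in diameter from 92 mm to the top at 116 mm (grip it there). About 260 g. Origin: centre of its underside, z up.
- square_bottle: amber square bottle: 44 x 44 mm body, 86 mm high with a flat top, neck 20 mm in diameter, then a blue round cap 25 mm in diameter from 96 mm to the top at 124 mm (grip it there). About 250 g. Origin: centre of its underside, z up.
- chamber: squat bright steel cylinder, the mixing chamber: diameter 40 mm, 40 mm high, with a thin dark port (12 mm in diameter, 8 mm high) on its top centre. About 320 g. It stands in the middle of the caddy, with only about 12 mm between it and each bottle around it, so a gripper does not fit while a bottle is there. Origin: centre of its underside, z up.
- caddy: fixed black round caddy plate, diameter 190 mm, 8 mm thick, flat on top (nothing holds the bottles), with a steel spot in the middle (the chamber's place) and three white spots 58 mm in diameter at 58 mm from the middle, 120 degrees apart (one lies along its +x axis), on each of which one bottle stands at the start, centred to 2 or 3 mm. Origin: centre of its underside.
- tray: fixed shallow white square tray, the side area: 190 x 190 mm outside, 22 mm high, walls 5 mm, inner floor 5 mm above its origin. A small vial stands in its +x +y corner; the other three corners are free, and a bottle centred about 45 mm from the middle along both tray axes stands well. Origin: centre of its underside, x and y along its sides.
- stand: fixed small white instrument box 120 x 160 x 50 mm with a red switch and blue label on one side. On top, in the middle, is the chamber's seat: a flat dark disc at 52 mm height inside a raised steel ring, inner diameter 60 mm, whose rim is 56 mm high. The chamber goes inside the ring, on the disc. Origin: centre of the box's underside, straight below the seat's centre.
- vial: bystander: small amber vial with a white cap, diameter 26 mm, 50 mm high, about 64 mm from the tray's middle along both tray axes. Origin: centre of its underside.
- coil: bystander: flat steel ring of coiled capillary, outer diameter 64 mm, 10 mm high. Origin: centre of its underside.
Not all that is in view belongs to the job. Of the things like the chamber, leave any that is yellow; of the rest the smaller one is meant.

How it is judged:
By the outcome, as a careful person would: the job done as asked, in the order asked, and still so for the second after the job is handed in, with the robot touching nothing.
It also fails if it takes over 141 s, if anything falls off the work surface, if the arm or the gripper's body presses on something with over 40 N, if the wrist force passes 120 N, or if a joint passes its speed limit or range.

### The arm

A 6-joint arm with a two-finger parallel gripper is mounted at the origin on the work surface. World frame = base frame: x ahead of the robot, y to its left, z up, the work surface at z = 0. Lengths are in m, angles in rad, forces in N, time in s.
With the tool pointing down it reaches from about 0.375 to 0.9 m from the base axis. Payload 3.1 kg.
Tool frame: the origin (TCP) lies at the very end of the fingers, on their centre line; the grasp point (between the pads) lies 19 mm behind it (manip.tcp_to_grasp is the distance from the TCP to the grasp point, in m); z points along the fingers, y is the line along which they close (so a half turn about z gives the same grasp; the last joint's range is limited). The gripper opens to 85 mm and grips with 20 to 120 N. Pads are 22 mm wide; open, the fingers measure 114 mm over their backs; the gripper's body (76 mm by 85 mm) begins 54 mm behind the grasp point. The pads swing forward as they close: fully open they stand 13 mm farther back than shut.
Start: joints at [-1.444, 0.527, 1.433, -0, 1.181, -0.178], TCP at [0.188, -0.596, 0.231] pointing down, gripper open.
Joint ranges: [-3.08, 3.08], [-0.75, 2.2], [0.22, 2.44], [-1.43, 4.57], [0, 2.65], [-2.85, 2.85]. Speed limits (rad/s): [2.79, 2.79, 3.14, 3.14, 3.14, 3.14].

### API

Orientations are given as a unit quaternion [x, y, z, w].
In Python, from station import manip gives the robot as it stands. The module is installed in compiled form; this text tells all that it offers.
- The arm moves only by the tool step_arm, never from a script. Its argument "commands" is one flat list of numbers, 6 for each row, row after row: the shift along the tool's x, y, z in m, then the turn, a rotation vector about the tool's x, y, z in degrees. A call has exactly 10 rows; each row is the pose to reach, as a shift and turn from the pose commanded when the call began, along the tool's axes at that moment; what a row does not reach only later rows make up. A row lasts 1/10 s, in which the tool goes at most 50 mm and 8.59 degrees, less where a joint would pass 70% of its speed; a pose out of reach is approached as far as the arm can. A call with a gripper value outside its range is refused whole. "jaw" is the opening in per cent of the stroke, from 0 (shut) to 100 (fully open), set as the call begins (left out, the last holds). The fingers move at their own pace and stop on an object; "grip_force" is the grip in N (left out, the last holds). Time passes only in rows, so rows that repeat a pose let the fingers close, or fill a call up. It gives the time, the measured TCP pose, the force, the opening and the grip force at its end, in the units of the state.
- manip.sense(): the state, without advancing time (a new reading comes with each control period).
- manip.snapshot(name): name is "scene" or "top"; returns a dict with "pixels" (384x512x3 uint8, blue, green, red), "fx", "fy", "cx", "cy" (pixels), "k1" (the pictures are not rectified: a ray, as slopes to the right and down, at radius r is drawn at 1 + k1 r^2 times it, then the intrinsics apply), "R" (3x3) and "t" (3): a world point X has camera coordinates R X + t. Camera axes: x right, y down, z forward; pixel columns grow to the right and rows downward; lengths in m; the calibration is good to about 2 mm. A picture is of the moment at which its call begins. There is no depth.
- manip.sign_off(): hands the job in; it is judged then, once.
The state is a dict: "t": time; "q": joint angles; "qd": joint speeds; "tau": joint torques, N m; "tcp_pos": TCP position; "tool_rot": TCP orientation; "force": force on the tool from outside, world axes, zero at the start; "ft_torque": the same for the moment, N m; "finger_gap": opening from 0.0 (shut) to 1.0 (fully open); "gripper_force": force on a finger pad.
Only numpy, scipy, OpenCV 4.12 (cv2) and the standard library are available. Lean on these libraries where they do the work, as an engineer would, in place of code of your own. Each camera call takes 0.05 s, during which the arm holds its last target. There are 200 camera calls.

## Working session

There is one attempt and no reset: what is moved stays moved. The work goes in short steps, Python scripts to look and compute and a tool call to move; the robot and the scene stay as the last step left them, time stands still between calls to the robot, and variables do not carry over. Pictures are saved under pics/ and viewed, at most 14 in all, crops included, and the job is handed in when it is done.

Besides the shell and the picture viewer there is one more tool, called after "Call:" by a JSON object that holds its "fn" and its "kwargs". step_arm: Moves the arm, as the interface text tells. Its arguments: {"type":"object","properties":{"commands":{"type":"array","items":{"type":"number"}},"jaw":{"type":"number"},"grip_force":{"type":"number"}},"required":["commands"]}

```bash
mkdir -p pics
cat > h.py <<'E'
import numpy as np, cv2
from station import manip
from scipy.spatial.transform import Rotation as Ro
def snap(n,f):
    s=manip.snapshot(n); cv2.imwrite('pics/'+f+'.png',s['pixels']); np.save(f+'.npy',{k:s[k] for k in s},allow_pickle=True); return s
def load(f): return np.load(f+'.npy',allow_pickle=True).item()
def ray(s,u,v):
    xd=np.array([(u-s['cx'])/s['fx'],(v-s['cy'])/s['fy']]); x=xd.copy()
    for _ in range(30): x=xd/(1+s['k1']*(x@x))
    R=np.array(s['R']);t=np.array(s['t'])
    return -R.T@t, R.T@np.array([x[0],x[1],1])
def onz(s,u,v,z):
    c,d=ray(s,u,v); return c+d*(z-c[2])/d[2]
def proj(s,X):
    p=np.array(s['R'])@np.array(X)+np.array(s['t']); x=p[:2]/p[2]; x=x*(1+s['k1']*(x@x))
    return np.array([x[0]*s['fx']+s['cx'],x[1]*s['fy']+s['cy']])
E
python3 - <<'E'
from h import *
for n in('scene','top'):
    s=snap(n,n+'0'); print(n,s['fx'],s['k1'],-np.array(s['R']).T@np.array(s['t']))
    cv2.imwrite('pics/%s0b.png'%n,cv2.resize(s['pixels'],(800,600),interpolation=cv2.INTER_CUBIC))
x=manip.sense();print(x);print(Ro.from_quat(x['tool_rot']).as_matrix().round(3),manip.tcp_to_grasp)
E
```

```text
scene 349.66702889802605 -0.03713931252150721 [ 0.87840938 -0.55422396  0.58139403]
top 454.5378515061276 0.0007893605628327417 [0.45903044 0.01922528 1.16917754]
{'t': 0.1, 'q': array([-1.44353428e+00,  5.28346813e-01,  1.43375014e+00, -3.68736508e-05,
        1.18139620e+00, -1.78511466e-01]), 'qd': array([ 1.01454023e-03, -1.10598820e-03, -4.00242205e-03,  7.56057833e-04,
        4.57114318e-04, -8.04843620e-05]), 'tau': array([-3.37484234e-04, -4.43305385e+01, -1.78585982e+01, -3.05719223e-04,
        3.88449786e-03,  8.83856785e-06]), 'tcp_pos': array([ 0.18807463, -0.59537127,  0.23045532]), 'tool_rot': array([ 9.88334053e-01,  1.52298711e-01,  7.30291838e-06, -9.50376212e-04]), 'force': array([-0.04919566, -0.40342424,  0.43855938]), 'ft_torque': array([ 0.05310283, -0.02844872, -0.01931935]), 'gripper_force': 0.0, 'finger_gap': 0.9973134472611739}
[[ 0.954  0.301 -0.   ]
 [ 0.301 -0.954  0.002]
 [ 0.    -0.002 -1.   ]] 0.0187
```

View pics/top0b.png

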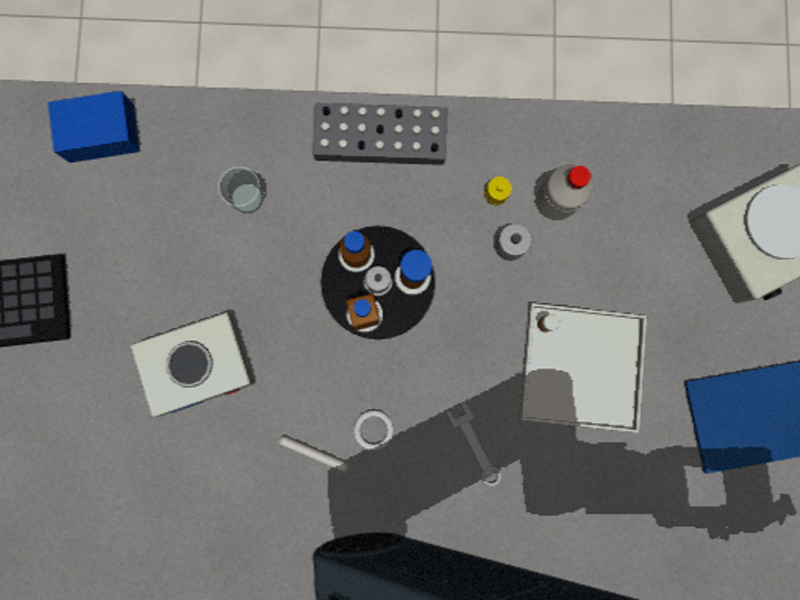

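View pics/scene0b.png

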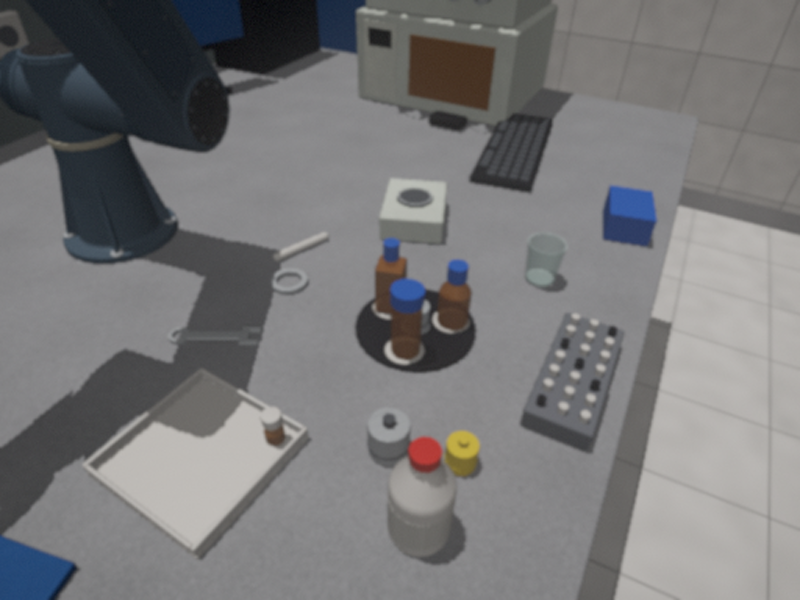

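The top view shows the caddy at (378,282) with the round, jar and square caps at (354,242), (415,264) and (362,307), and the chamber at (378,279). The stand seat is at (190,363) and the tray at about (584,367) with the vial in its upper-left corner. The larger grey look-alike is at (515,240) and the yellow one at (499,189); I leave both alone.

```bash
cat > fit.py <<'E'
from h import *
from scipy.optimize import least_squares
def blue(s):
    h=cv2.cvtColor(s['pixels'],cv2.COLOR_BGR2HSV); return ((abs(h[...,0].astype(int)-110)<14)&(h[...,1]>130)&(h[...,2]>60)).astype(np.uint8)
def blob(m,u,v):
    n,l,st,c=cv2.connectedComponentsWithStats(m); k=1+np.argmin(np.hypot(*(c[1:]-[u,v]).T)); return c[k],st[k]
a=np.linspace(0,2*np.pi,60)
def cyl(x,y,r,z0,z1): return [[x+r*np.cos(t),y+r*np.sin(t),z] for t in a for z in(z0,z1)]
def hullc(s,P):
    h=cv2.convexHull(np.array([proj(s,p) for p in P],np.float32)); m=cv2.moments(h); return np.array([m['m10'],m['m01']])/m['m00']
def fitcap(views,r,z0,z1,x0):
    f=lambda p:np.concatenate([hullc(s,cyl(p[0],p[1],r,z0,z1))-c for s,c in views]); q=least_squares(f,x0,diff_step=1e-3); return q.x,q.fun
E
python3 - <<'E'
from fit import *
T,S=load('top0'),load('scene0'); k=512/800
for n,r,z0,z1,ut,us in[('round',.0155,.09,.116,(354,242),(458,272)),('jar',.0235,.1,.124,(415,264),(407,296)),('sq',.0125,.104,.132,(362,307),(391,250))]:
    ct,st=blob(blue(T),*np.array(ut)*k); cs,ss=blob(blue(S),*np.array(us)*k); x0=onz(T,*ct,z1)[:2]
    print(n,fitcap([(T,ct)],r,z0,z1,x0)[0].round(4),st[4],ss[4],[v.round(4) for v in fitcap([(T,ct),(S,cs)],r,z0,z1,x0)])
g=cv2.cvtColor(T['pixels'],cv2.COLOR_BGR2GRAY)
# caddy disc
m=(g<35).astype(np.uint8)
c,st=blob(m,378*k,282*k); print('caddy bbox',st)
u0,v0,w,h=st[:4]; print('caddy',onz(T,u0+w/2-.5,v0+h/2-.5,.008),w,h)
# seat
def crop(s,u,v,R): u=int(u*k);v=int(v*k);return s['pixels'][v-R:v+R,u-R:u+R],u-R,v-R
m=np.zeros_like(g);  mm=(g<110).astype(np.uint8); c,st=blob(mm,190*k,363*k); print('seat',c,st,onz(T,*c,.052))
for (u,v) in [(529,303),(646,315),(638,431),(523,417)]: print('tray',onz(T,u*k,v*k,.022).round(4))
c1=cv2.resize(T['pixels'][185:285,325:425],(600,600),interpolation=cv2.INTER_CUBIC)
c2=cv2.resize(T['pixels'][140:220,200:300],(200*3,160*3),interpolation=cv2.INTER_CUBIC)
cv2.imwrite('pics/c1.png',c1);cv2.imwrite('pics/c2.png',c2)
E
```

```text
round [0.6673 0.0627] 144 126 [array([0.6666, 0.0638]), array([-0.4514,  0.3139,  0.0669,  0.8642])]
jar [ 0.6323 -0.0321] 326 351 [array([ 0.6312, -0.0311]), array([-0.4425,  0.4758,  0.1935,  0.8564])]
sq [0.5649 0.0467] 89 5 [array([0.5673, 0.0445]), array([ 0.9925, -1.0026, -0.4314, -2.3496])]
caddy bbox [ 206  145   72   72 2183]
caddy [0.6189631  0.02500051 0.008     ] 72 72
seat [120.16155419 232.64826176] [108 220  25  26 489] [0.47545455 0.31579682 0.052     ]
tray [ 0.5904 -0.2234  0.022 ]
tray [ 0.5767 -0.4153  0.022 ]
tray [ 0.3896 -0.4     0.022 ]
tray [ 0.4065 -0.2149  0.022 ]
```

View pics/c1.png

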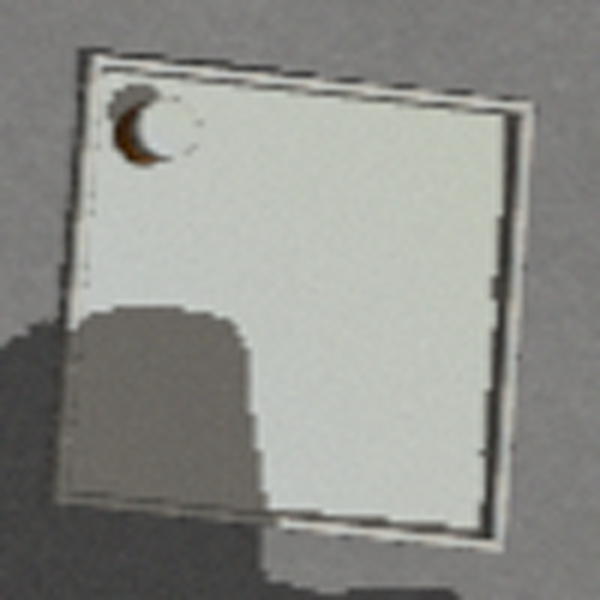

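View pics/c2.png

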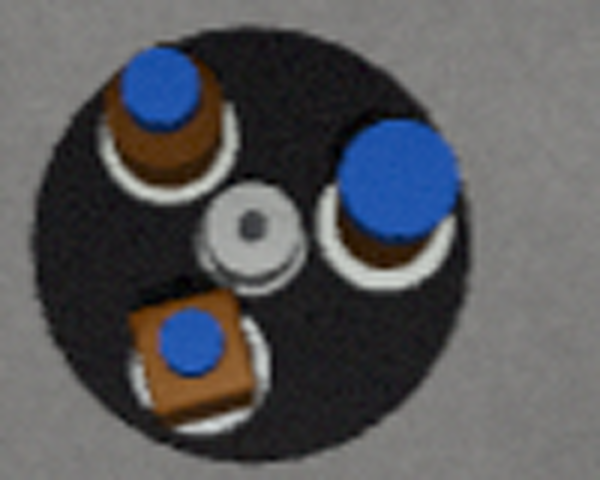

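The crops show the tray corners in crop 1 (6× scale, origin (325,185)) at (90,52), (533,103), (502,550) and (57,502), with its lower-left quarter in the robot's shadow. The caddy crop shows the three caps cleanly, each bottle on its white spot.

```bash
cat > mv.py <<'E'
from h import *
import sys
# usage: mv.py x y z [yaw of tool x deg]
x=manip.sense(); p=x['tcp_pos']; R=Ro.from_quat(x['tool_rot'])
a=np.array(eval(sys.argv[1]),float)
print('t',round(x['t'],2),'tcp',p.round(4),'F',x['force'].round(1),'gap',round(x['finger_gap'],3),'q',x['q'].round(2))
d=R.inv().apply(a[:3]-p); r=np.zeros(3)
if len(a)>3:
    c,s=np.cos(np.radians(a[3])),np.sin(np.radians(a[3])); r=(R.inv()*Ro.from_matrix([[c,s,0],[s,-c,0],[0,0,-1]])).as_rotvec(degrees=True)
F=[.03,.1,.22,.36,.5,.64,.78,.9,.97,1]
print(d.round(4),r.round(2)); print(','.join('%g'%round(v,4 if i<3 else 1) for f in F for i,v in enumerate(np.r_[d,r]*f)))
E
python3 - <<'E'
from h import *
T=load('top0')
C=np.array([onz(T,325+(u+.5)/6-.5,185+(v+.5)/6-.5,.022)[:2] for u,v in[(92,54),(531,104),(500,547),(60,500)]])
print(C.round(4)); c=C.mean(0); ux=((C[0]+C[1])-(C[2]+C[3]));ux/=np.linalg.norm(ux); uy=np.array([-ux[1],ux[0]])
print('c',c,'ux',ux,np.linalg.norm(C-np.roll(C,1,0),axis=1))
for a,b in[(1,-1),(-1,1),(-1,-1)]: print(a,b,(c+.045*(a*ux+b*uy)).round(4))
# chamber: port top z=.056, top rim z=.048
print(onz(T,200+(252.5)/6-.5,140+(226)/6-.5,.056),'top',onz(T,200+(254)/6-.5,140+(231)/6-.5,.048))
E
python3 mv.py "[.632,-.0315,.20,35]"
```

```text
[[ 0.5914 -0.2268]
 [ 0.5759 -0.4144]
 [ 0.3898 -0.399 ]
 [ 0.404  -0.2146]]
c [ 0.49026785 -0.31370537] ux [ 0.99727538 -0.07376862] [0.18782144 0.18818455 0.18671706 0.18490799]
1 -1 [ 0.5318 -0.3619]
-1 1 [ 0.4487 -0.2655]
-1 -1 [ 0.4421 -0.3553]
[0.62067487 0.02481881 0.056     ] top [0.61976112 0.02417061 0.048     ]
t 0.1 tcp [ 0.1881 -0.5954  0.2305] F [-0.  -0.4  0.4] gap 0.997 q [-1.44  0.53  1.43 -0.    1.18 -0.18]
[ 0.5931 -0.404   0.0314] [ -0.1   -0.03 -17.48]
0.0178,-0.0121,0.0009,-0,-0,-0.5,0.0593,-0.0404,0.0031,-0,-0,-1.7,0.1305,-0.0889,0.0069,-0,-0,-3.8,0.2135,-0.1454,0.0113,-0,-0,-6.3,0.2965,-0.202,0.0157,-0.1,-0,-8.7,0.3796,-0.2586,0.0201,-0.1,-0,-11.2,0.4626,-0.3151,0.0245,-0.1,-0,-13.6,0.5338,-0.3636,0.0283,-0.1,-0,-15.7,0.5753,-0.3919,0.0305,-0.1,-0,-17,0.5931,-0.404,0.0314,-0.1,-0,-17.5
```

Call:
{"fn": "step_arm", "kwargs": {"commands": [0.03, -0.02, 0, 0, 0, -2, 0.07, -0.048, 0, 0, 0, -5, 0.11, -0.075, 0, 0, 0, -8, 0.15, -0.102, 0, 0, 0, -11, 0.19, -0.13, 0, 0, 0, -14, 0.23, -0.157, 0, 0, 0, -17.5, 0.27, -0.184, 0, 0, 0, -17.5, 0.31, -0.211, 0, 0, 0, -17.5, 0.35, -0.238, 0, 0, 0, -17.5, 0.38, -0.259, 0, 0, 0, -17.5], "jaw": 75}}

```text
t: 1.1
tcp_pos: [0.4736, -0.232, 0.2311]
tool_rot: [0.953, 0.302, -0.0, -0.0]
force: [0.2, -0.3, 0.0]
finger_gap: 0.749
gripper_force: 0.0
```

```bash
python3 mv.py "[.632,-.0315,.20,35]"
```

```text
t 1.1 tcp [ 0.4736 -0.232   0.2311] F [ 0.2 -0.3  0. ] gap 0.749 q [-0.67  0.4   1.68  0.    1.07  0.29]
[ 0.2448 -0.0729  0.0312] [-0.05 -0.01  0.1 ]
0.0073,-0.0022,0.0009,-0,-0,0,0.0245,-0.0073,0.0031,-0,-0,0,0.0539,-0.016,0.0069,-0,-0,0,0.0881,-0.0263,0.0112,-0,-0,0,0.1224,-0.0365,0.0156,-0,-0,0.1,0.1567,-0.0467,0.02,-0,-0,0.1,0.191,-0.0569,0.0243,-0,-0,0.1,0.2203,-0.0656,0.0281,-0,-0,0.1,0.2375,-0.0707,0.0303,-0,-0,0.1,0.2448,-0.0729,0.0312,-0,-0,0.1
```

Call:
{"fn": "step_arm", "kwargs": {"commands": [0.008, -0.002, 0.001, 0, 0, 0, 0.025, -0.007, 0.003, 0, 0, 0, 0.054, -0.016, 0.007, 0, 0, 0, 0.088, -0.026, 0.011, 0, 0, 0, 0.122, -0.036, 0.016, 0, 0, 0, 0.157, -0.047, 0.02, 0, 0, 0, 0.191, -0.057, 0.024, 0, 0, 0, 0.22, -0.066, 0.028, 0, 0, 0, 0.238, -0.071, 0.03, 0, 0, 0, 0.245, -0.073, 0.031, 0, 0, 0]}}

```text
t: 2.1
tcp_pos: [0.6318, -0.0336, 0.1996]
tool_rot: [0.953, 0.301, -0.0, -0.0]
force: [-1.7, -0.3, -0.3]
finger_gap: 0.747
gripper_force: 0.0
```

```bash
python3 -c "
from h import *
s=snap('scene','s1'); cv2.imwrite('pics/s1c.png',cv2.resize(s['pixels'][100:260,200:340],(700,600)*1,interpolation=cv2.INTER_CUBIC))"; python3 mv.py "[.632,-.0315,.09]"
```

```text
t 2.15 tcp [ 0.6319 -0.0335  0.1997] F [ 0.   0.1 -0.8] gap 0.748 q [-0.23  0.57  1.44  0.    1.13  0.73]
[ 0.0012 -0.0016  0.1097] [0. 0. 0.]
0,-0,0.0033,0,0,0,0.0001,-0.0002,0.011,0,0,0,0.0003,-0.0003,0.0241,0,0,0,0.0004,-0.0006,0.0395,0,0,0,0.0006,-0.0008,0.0548,0,0,0,0.0008,-0.001,0.0702,0,0,0,0.001,-0.0012,0.0856,0,0,0,0.0011,-0.0014,0.0987,0,0,0,0.0012,-0.0015,0.1064,0,0,0,0.0012,-0.0016,0.1097,0,0,0
```

View pics/s1c.png

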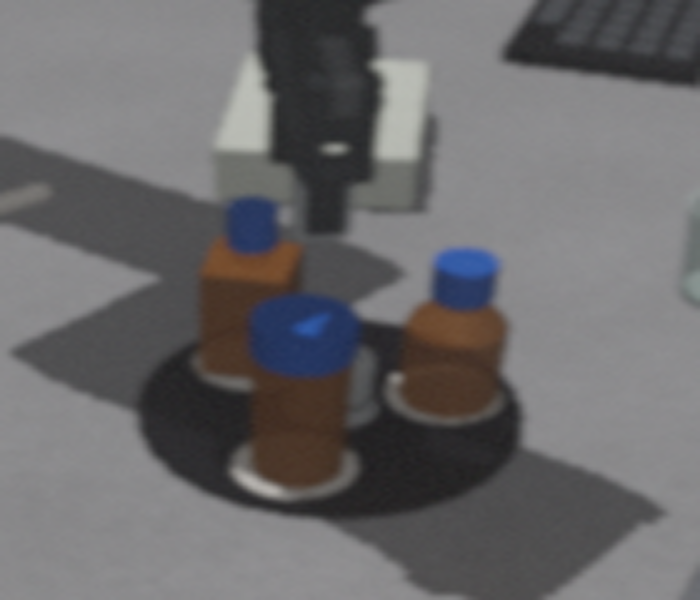

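The gripper is above the jar cap (crop (305,330)) and centred on it. The other two bottles are clear of it.

Call:
{"fn": "step_arm", "kwargs": {"commands": [0, 0, 0.003, 0, 0, 0, 0, 0, 0.011, 0, 0, 0, 0, 0, 0.024, 0, 0, 0, 0, -0.001, 0.04, 0, 0, 0, 0.001, -0.001, 0.055, 0, 0, 0, 0.001, -0.001, 0.07, 0, 0, 0, 0.001, -0.001, 0.086, 0, 0, 0, 0.001, -0.002, 0.099, 0, 0, 0, 0.001, -0.002, 0.107, 0, 0, 0, 0.001, -0.002, 0.11, 0, 0, 0]}}

```text
t: 3.15
tcp_pos: [0.6304, -0.0319, 0.089]
tool_rot: [0.954, 0.301, -0.001, -0.0]
force: [-0.5, 1.9, -0.1]
finger_gap: 0.749
gripper_force: 0.0
```

Call:
{"fn": "step_arm", "kwargs": {"commands": [0, 0, 0, 0, 0, 0, 0, 0, 0, 0, 0, 0, 0, 0, 0, 0, 0, 0, 0, 0, 0, 0, 0, 0, 0, 0, 0, 0, 0, 0, 0, 0, 0, 0, 0, 0, 0, 0, -0.005, 0, 0, 0, 0, 0, -0.03, 0, 0, 0, 0, 0, -0.06, 0, 0, 0, 0, 0, -0.09, 0, 0, 0], "jaw": 0, "grip_force": 40}}

```text
t: 4.15
tcp_pos: [0.6306, -0.0319, 0.1811]
tool_rot: [0.954, 0.301, -0.001, -0.0]
force: [0.8, -0.4, -3.5]
finger_gap: 0.537
gripper_force: 41.7
```

```bash
python3 mv.py "[.532,-.362,.235]"
```

```text
t 4.15 tcp [ 0.6306 -0.0319  0.1811] F [ 0.8 -0.4 -3.5] gap 0.537 q [-0.23  0.59  1.46 -0.    1.09  0.73]
[-0.2702  0.2137 -0.0539] [0. 0. 0.]
-0.0081,0.0064,-0.0016,0,0,0,-0.027,0.0214,-0.0054,0,0,0,-0.0594,0.047,-0.0119,0,0,0,-0.0973,0.0769,-0.0194,0,0,0,-0.1351,0.1068,-0.027,0,0,0,-0.1729,0.1368,-0.0345,0,0,0,-0.2108,0.1667,-0.0421,0,0,0,-0.2432,0.1923,-0.0485,0,0,0,-0.2621,0.2073,-0.0523,0,0,0,-0.2702,0.2137,-0.0539,0,0,0
```

Call:
{"fn": "step_arm", "kwargs": {"commands": [-0.008, 0.006, -0.001, 0, 0, 0, -0.027, 0.021, -0.003, 0, 0, 0, -0.059, 0.047, -0.006, 0, 0, 0, -0.097, 0.077, -0.01, 0, 0, 0, -0.135, 0.107, -0.01, 0, 0, 0, -0.173, 0.137, -0.01, 0, 0, 0, -0.211, 0.167, -0.01, 0, 0, 0, -0.243, 0.192, -0.01, 0, 0, 0, -0.262, 0.207, -0.01, 0, 0, 0, -0.27, 0.214, -0.01, 0, 0, 0]}}

```text
t: 5.15
tcp_pos: [0.5306, -0.365, 0.1889]
tool_rot: [0.954, 0.299, -0.001, -0.0]
force: [0.8, 0.9, -1.9]
finger_gap: 0.537
gripper_force: 41.8
```

```bash
python3 mv.py "[.532,-.362,.087]"
```

```text
t 5.15 tcp [ 0.5306 -0.365   0.1889] F [ 0.8  0.9 -1.9] gap 0.537 q [-0.78  0.6   1.42 -0.    1.12  0.19]
[ 0.003  -0.0016  0.1019] [0. 0. 0.]
0.0001,-0,0.0031,0,0,0,0.0003,-0.0002,0.0102,0,0,0,0.0007,-0.0003,0.0224,0,0,0,0.0011,-0.0006,0.0367,0,0,0,0.0015,-0.0008,0.051,0,0,0,0.0019,-0.001,0.0652,0,0,0,0.0023,-0.0012,0.0795,0,0,0,0.0027,-0.0014,0.0917,0,0,0,0.0029,-0.0015,0.0988,0,0,0,0.003,-0.0016,0.1019,0,0,0
```

Call:
{"fn": "step_arm", "kwargs": {"commands": [0, 0, 0.003, 0, 0, 0, 0, 0, 0.01, 0, 0, 0, 0, 0, 0.022, 0, 0, 0, 0, 0, 0.036, 0, 0, 0, 0, 0, 0.05, 0, 0, 0, 0, 0, 0.065, 0, 0, 0, 0, 0, 0.08, 0, 0, 0, 0, 0, 0.093, 0, 0, 0, 0, 0, 0.1, 0, 0, 0, 0, 0, 0.102, 0, 0, 0]}}

```text
t: 6.15
tcp_pos: [0.5322, -0.3617, 0.0875]
tool_rot: [0.954, 0.301, -0.0, -0.001]
force: [-1.6, 1.7, 3.4]
finger_gap: 0.54
gripper_force: 42.3
```

Call:
{"fn": "step_arm", "kwargs": {"commands": [0, 0, 0.001, 0, 0, 0, 0, 0, 0.001, 0, 0, 0, 0, 0, 0.001, 0, 0, 0, 0, 0, 0.001, 0, 0, 0, 0, 0, 0.001, 0, 0, 0, 0, 0, 0.001, 0, 0, 0, 0, 0, 0.001, 0, 0, 0, 0, 0, 0.001, 0, 0, 0, 0, 0, 0.001, 0, 0, 0, 0, 0, 0.001, 0, 0, 0], "jaw": 72}}

```text
t: 7.15
tcp_pos: [0.5327, -0.3622, 0.0873]
tool_rot: [0.954, 0.301, -0.0, -0.0]
force: [0.4, -0.3, 0.1]
finger_gap: 0.719
gripper_force: 0.0
```

Call:
{"fn": "step_arm", "kwargs": {"commands": [0, 0, -0.002, 0, 0, 0, 0, 0, -0.01, 0, 0, 0, 0, 0, -0.03, 0, 0, 0, 0, 0, -0.05, 0, 0, 0, 0, 0, -0.07, 0, 0, 0, 0, 0, -0.085, 0, 0, 0, 0, 0, -0.1, 0, 0, 0, 0, 0, -0.11, 0, 0, 0, 0, 0, -0.118, 0, 0, 0, 0, 0, -0.12, 0, 0, 0]}}

```text
t: 8.15
tcp_pos: [0.533, -0.3625, 0.2084]
tool_rot: [0.954, 0.301, 0.0, 0.001]
force: [-0.1, 0.4, 0.5]
finger_gap: 0.719
gripper_force: 0.0
```

```bash
python3 mv.py "[.667,.0632,.207]"
```

```text
t 8.15 tcp [ 0.533  -0.3625  0.2084] F [-0.1  0.4  0.5] gap 0.719 q [-0.77  0.58  1.41  0.    1.16  0.19]
[ 0.354  -0.2717  0.0011] [0. 0. 0.]
0.0106,-0.0082,0,0,0,0,0.0354,-0.0272,0.0001,0,0,0,0.0779,-0.0598,0.0002,0,0,0,0.1274,-0.0978,0.0004,0,0,0,0.177,-0.1359,0.0005,0,0,0,0.2266,-0.1739,0.0007,0,0,0,0.2761,-0.2119,0.0009,0,0,0,0.3186,-0.2446,0.001,0,0,0,0.3434,-0.2636,0.0011,0,0,0,0.354,-0.2717,0.0011,0,0,0
```

Call:
{"fn": "step_arm", "kwargs": {"commands": [0.018, -0.014, 0, 0, 0, 0, 0.053, -0.041, 0, 0, 0, 0, 0.092, -0.071, 0, 0, 0, 0, 0.131, -0.101, 0, 0, 0, 0, 0.17, -0.131, 0, 0, 0, 0, 0.209, -0.16, 0, 0, 0, 0, 0.248, -0.19, 0, 0, 0, 0, 0.287, -0.22, 0, 0, 0, 0, 0.326, -0.25, 0, 0, 0, 0, 0.354, -0.272, 0, 0, 0, 0], "jaw": 60}}

```text
t: 9.15
tcp_pos: [0.6665, 0.0671, 0.2065]
tool_rot: [0.953, 0.302, -0.0, -0.001]
force: [-0.2, -0.1, 0.4]
finger_gap: 0.603
gripper_force: 0.0
```

```bash
python3 mv.py "[.667,.0632,.085]"
```

```text
t 9.15 tcp [0.6665 0.0671 0.2065] F [-0.2 -0.1  0.4] gap 0.603 q [-0.07  0.62  1.34  0.    1.19  0.89]
[-0.0018  0.0036  0.1215] [0. 0. 0.]
-0.0001,0.0001,0.0036,0,0,0,-0.0002,0.0004,0.0121,0,0,0,-0.0004,0.0008,0.0267,0,0,0,-0.0006,0.0013,0.0437,0,0,0,-0.0009,0.0018,0.0607,0,0,0,-0.0011,0.0023,0.0777,0,0,0,-0.0014,0.0028,0.0947,0,0,0,-0.0016,0.0032,0.1093,0,0,0,-0.0017,0.0035,0.1178,0,0,0,-0.0018,0.0036,0.1215,0,0,0
```

Call:
{"fn": "step_arm", "kwargs": {"commands": [0, 0, 0.004, 0, 0, 0, 0, 0, 0.012, 0, 0, 0, 0, 0, 0.026, 0, 0, 0, 0, 0, 0.042, 0, 0, 0, 0, 0, 0.06, 0, 0, 0, 0, 0, 0.078, 0, 0, 0, 0, 0, 0.095, 0, 0, 0, 0, 0, 0.11, 0, 0, 0, 0, 0, 0.118, 0, 0, 0, 0, 0, 0.122, 0, 0, 0]}}

```text
t: 10.15
tcp_pos: [0.6658, 0.0628, 0.0839]
tool_rot: [0.954, 0.3, -0.001, -0.0]
force: [-0.5, 0.0, 0.3]
finger_gap: 0.597
gripper_force: 0.0
```

```bash
python3 mv.py "[.667,.0632,.085]"
```

```text
t 10.15 tcp [0.6658 0.0628 0.0839] F [-0.5  0.   0.3] gap 0.597 q [-0.07  0.76  1.42 -0.    0.96  0.89]
[ 0.0012  0.0004 -0.0011] [0. 0. 0.]
0,0,-0,0,0,0,0.0001,0,-0.0001,0,0,0,0.0003,0.0001,-0.0003,0,0,0,0.0004,0.0001,-0.0004,0,0,0,0.0006,0.0002,-0.0006,0,0,0,0.0008,0.0003,-0.0007,0,0,0,0.001,0.0003,-0.0009,0,0,0,0.0011,0.0004,-0.001,0,0,0,0.0012,0.0004,-0.0011,0,0,0,0.0012,0.0004,-0.0011,0,0,0
```

Call:
{"fn": "step_arm", "kwargs": {"commands": [0, 0, 0, 0, 0, 0, 0, 0, 0, 0, 0, 0, 0, 0, 0, 0, 0, 0, 0, 0, 0, 0, 0, 0, 0, 0, 0, 0, 0, 0, 0, 0, 0, 0, 0, 0, 0, 0, -0.005, 0, 0, 0, 0, 0, -0.03, 0, 0, 0, 0, 0, -0.065, 0, 0, 0, 0, 0, -0.1, 0, 0, 0], "jaw": 0}}

```text
t: 11.15
tcp_pos: [0.6659, 0.0637, 0.1858]
tool_rot: [0.954, 0.301, -0.001, -0.0]
force: [0.5, 0.5, -2.6]
finger_gap: 0.345
gripper_force: 39.9
```

```bash
python3 mv.py "[.442,-.355,.195]"
```

```text
t 11.15 tcp [0.6659 0.0637 0.1858] F [ 0.5  0.5 -2.6] gap 0.345 q [-0.07  0.64  1.36 -0.    1.15  0.89]
[-0.4237  0.2144 -0.0088] [0. 0. 0.]
-0.0127,0.0064,-0.0003,0,0,0,-0.0424,0.0214,-0.0009,0,0,0,-0.0932,0.0472,-0.0019,0,0,0,-0.1525,0.0772,-0.0032,0,0,0,-0.2118,0.1072,-0.0044,0,0,0,-0.2712,0.1372,-0.0056,0,0,0,-0.3305,0.1672,-0.0069,0,0,0,-0.3813,0.193,-0.0079,0,0,0,-0.411,0.208,-0.0085,0,0,0,-0.4237,0.2144,-0.0088,0,0,0
```

Call:
{"fn": "step_arm", "kwargs": {"commands": [-0.013, 0.0065, -0.001, 0, 0, 0, -0.045, 0.0228, -0.005, 0, 0, 0, -0.089, 0.045, -0.01, 0, 0, 0, -0.133, 0.0673, -0.01, 0, 0, 0, -0.177, 0.0896, -0.01, 0, 0, 0, -0.221, 0.112, -0.01, 0, 0, 0, -0.265, 0.134, -0.01, 0, 0, 0, -0.309, 0.156, -0.01, 0, 0, 0, -0.35, 0.177, -0.01, 0, 0, 0, -0.38, 0.192, -0.01, 0, 0, 0]}}

```text
t: 12.15
tcp_pos: [0.4629, -0.314, 0.1945]
tool_rot: [0.954, 0.3, -0.001, -0.0]
force: [1.2, -0.4, -2.2]
finger_gap: 0.346
gripper_force: 40.1
```

```bash
python3 mv.py "[.442,-.355,.083]"
```

```text
t 12.15 tcp [ 0.4629 -0.314   0.1945] F [ 1.2 -0.4 -2.2] gap 0.346 q [-0.8   0.49  1.64 -0.    1.02  0.17]
[-0.0404  0.0218  0.1116] [0. 0. 0.]
-0.0012,0.0007,0.0033,0,0,0,-0.004,0.0022,0.0112,0,0,0,-0.0089,0.0048,0.0245,0,0,0,-0.0146,0.0078,0.0402,0,0,0,-0.0202,0.0109,0.0558,0,0,0,-0.0259,0.0139,0.0714,0,0,0,-0.0315,0.017,0.087,0,0,0,-0.0364,0.0196,0.1004,0,0,0,-0.0392,0.0211,0.1082,0,0,0,-0.0404,0.0218,0.1116,0,0,0
```

Call:
{"fn": "step_arm", "kwargs": {"commands": [-0.015, 0.008, 0, 0, 0, 0, -0.03, 0.016, 0.005, 0, 0, 0, -0.038, 0.02, 0.015, 0, 0, 0, -0.042, 0.022, 0.032, 0, 0, 0, -0.042, 0.022, 0.052, 0, 0, 0, -0.042, 0.022, 0.072, 0, 0, 0, -0.042, 0.022, 0.09, 0, 0, 0, -0.042, 0.022, 0.103, 0, 0, 0, -0.042, 0.022, 0.11, 0, 0, 0, -0.042, 0.022, 0.112, 0, 0, 0]}}

```text
t: 13.15
tcp_pos: [0.4435, -0.3524, 0.0825]
tool_rot: [0.954, 0.301, -0.0, -0.001]
force: [-1.7, 2.8, 4.3]
finger_gap: 0.349
gripper_force: 40.7
```

```bash
python3 mv.py "[.442,-.355,.082]"|head -2
```

```text
t 13.15 tcp [ 0.4435 -0.3524  0.0825] F [-1.7  2.8  4.3] gap 0.349 q [-0.87  0.66  1.7   0.    0.78  0.09]
[-0.0027  0.0013  0.0005] [0. 0. 0.]
```

In contact with the tray floor, so I release and rise.

Call:
{"fn": "step_arm", "kwargs": {"commands": [0, 0, 0, 0, 0, 0, 0, 0, 0, 0, 0, 0, 0, 0, 0, 0, 0, 0, 0, 0, 0, 0, 0, 0, 0, 0, 0, 0, 0, 0, 0, 0, 0, 0, 0, 0, 0, 0, 0, 0, 0, 0, 0, 0, 0, 0, 0, 0, 0, 0, 0, 0, 0, 0, 0, 0, 0, 0, 0, 0], "jaw": 55}}

```text
t: 14.15
tcp_pos: [0.4437, -0.3537, 0.0833]
tool_rot: [0.954, 0.301, -0.0, -0.0]
force: [0.6, 0.6, 0.5]
finger_gap: 0.549
gripper_force: 0.0
```

Call:
{"fn": "step_arm", "kwargs": {"commands": [0, 0, -0.002, 0, 0, 0, 0, 0, -0.01, 0, 0, 0, 0, 0, -0.03, 0, 0, 0, 0, 0, -0.05, 0, 0, 0, 0, 0, -0.07, 0, 0, 0, 0, 0, -0.085, 0, 0, 0, 0, 0, -0.1, 0, 0, 0, 0, 0, -0.113, 0, 0, 0, 0, 0, -0.122, 0, 0, 0, 0, 0, -0.125, 0, 0, 0]}}

```text
t: 15.15
tcp_pos: [0.4441, -0.3541, 0.2096]
tool_rot: [0.954, 0.301, 0.0, 0.001]
force: [1.0, 0.6, 0.4]
finger_gap: 0.551
gripper_force: 0.0
```

```bash
python3 mv.py "[.565,.046,.207]"
```

```text
t 15.15 tcp [ 0.4441 -0.3541  0.2096] F [1.  0.6 0.4] gap 0.551 q [-0.87  0.48  1.6   0.    1.06  0.09]
[ 0.3286 -0.2583  0.0021] [0. 0. 0.]
0.0099,-0.0077,0.0001,0,0,0,0.0329,-0.0258,0.0002,0,0,0,0.0723,-0.0568,0.0005,0,0,0,0.1183,-0.093,0.0008,0,0,0,0.1643,-0.1291,0.0011,0,0,0,0.2103,-0.1653,0.0014,0,0,0,0.2563,-0.2014,0.0016,0,0,0,0.2958,-0.2324,0.0019,0,0,0,0.3188,-0.2505,0.002,0,0,0,0.3286,-0.2583,0.0021,0,0,0
```

Call:
{"fn": "step_arm", "kwargs": {"commands": [0.016, -0.013, 0, 0, 0, 0, 0.05, -0.039, 0, 0, 0, 0, 0.087, -0.068, 0, 0, 0, 0, 0.124, -0.097, 0, 0, 0, 0, 0.161, -0.126, 0, 0, 0, 0, 0.198, -0.156, 0, 0, 0, 0, 0.235, -0.185, 0, 0, 0, 0, 0.272, -0.214, 0, 0, 0, 0, 0.305, -0.24, 0, 0, 0, 0, 0.329, -0.258, 0, 0, 0, 0]}}

```text
t: 16.15
tcp_pos: [0.5649, 0.0492, 0.2077]
tool_rot: [0.953, 0.302, -0.001, -0.0]
force: [0.6, -0.5, -0.2]
finger_gap: 0.55
gripper_force: 0.0
```

Call:
{"fn": "step_arm", "kwargs": {"commands": [0, 0, 0.004, 0, 0, 0, 0, 0, 0.012, 0, 0, 0, 0, 0, 0.025, 0, 0, 0, 0, 0, 0.037, 0, 0, 0, 0, 0, 0.05, 0, 0, 0, 0, 0, 0.055, 0, 0, 0, 0, 0, 0.055, 0, 0, 0, 0, 0, 0.055, 0, 0, 0, 0, 0, 0.055, 0, 0, 0, 0, 0, 0.055, 0, 0, 0]}}

```text
t: 17.15
tcp_pos: [0.5656, 0.0463, 0.154]
tool_rot: [0.954, 0.301, 0.001, 0.0]
force: [-0.8, 1.0, 0.1]
finger_gap: 0.547
gripper_force: 0.0
```

```bash
python3 mv.py "[.565,.046,.098]"|head -2;python3 -c "
from h import *
s=snap('scene','s2'); cv2.imwrite('pics/s2c.png',cv2.resize(s['pixels'][120:240,205:325],(600,600)*1,interpolation=cv2.INTER_CUBIC))"
```

```text
t 17.15 tcp [0.5656 0.0463 0.154 ] F [-0.8  1.   0.1] gap 0.547 q [-0.12  0.55  1.65  0.    0.93  0.84]
[-0.0007 -0.0001  0.0559] [0. 0. 0.]
```

View pics/s2c.png

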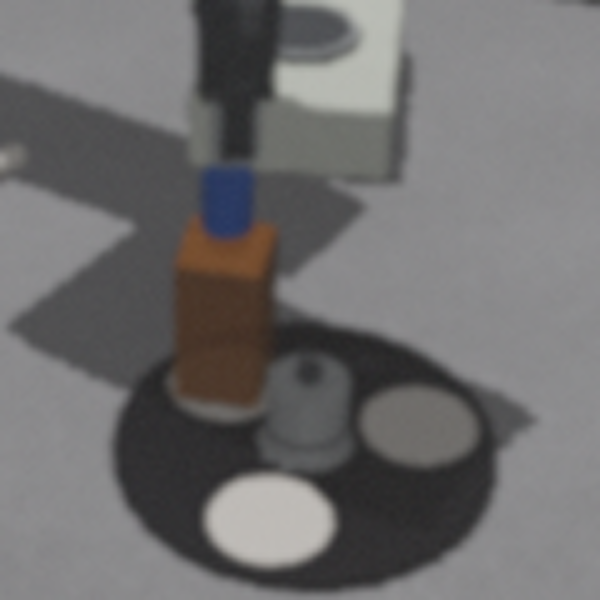

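The gripper is just above the square cap (crop (228,200)), possibly a few mm right of it. I'll check that numerically; the other two spots are empty and the chamber is in place.

```bash
python3 - <<'E'
from fit import *
S=load('s2'); k=120/600
c,st=blob(blue(S),205+228*k,120+200*k); print(c,st)
for x in [(.565,.046),(.562,.045),(.568,.047)]: print(x,hullc(S,cyl(*x,.0125,.104,.132)), proj(S,[*x,.104]))
E
python3 mv.py "[.565,.046,.098]"|sed -n 2p
```

```text
[250.         159.86666667] [247 155   7  11  75]
(0.565, 0.046) [249.99191737 160.0434605 ] [249.92178238 165.00577736]
(0.562, 0.045) [248.65498921 159.90042053] [248.60015765 164.86218901]
(0.568, 0.047) [251.32999858 160.18666649] [251.24453223 165.14952585]
[-0.0007  0.      0.0559] [0. 0. 0.]
```

Call:
{"fn": "step_arm", "kwargs": {"commands": [-0.001, 0, 0.004, 0, 0, 0, -0.001, 0, 0.012, 0, 0, 0, -0.001, 0, 0.022, 0, 0, 0, -0.001, 0, 0.034, 0, 0, 0, -0.001, 0, 0.044, 0, 0, 0, -0.001, 0, 0.051, 0, 0, 0, -0.001, 0, 0.054, 0, 0, 0, -0.001, 0, 0.054, 0, 0, 0, -0.001, 0, 0.054, 0, 0, 0, -0.001, 0, 0.054, 0, 0, 0]}}

```text
t: 18.2
tcp_pos: [0.5647, 0.0458, 0.0998]
tool_rot: [0.954, 0.301, 0.0, 0.0]
force: [1.4, -0.1, 0.2]
finger_gap: 0.55
gripper_force: 0.0
```

Call:
{"fn": "step_arm", "kwargs": {"commands": [0, 0, 0, 0, 0, 0, 0, 0, 0, 0, 0, 0, 0, 0, 0, 0, 0, 0, 0, 0, 0, 0, 0, 0, 0, 0, 0, 0, 0, 0, 0, 0, 0, 0, 0, 0, 0, 0, -0.005, 0, 0, 0, 0, 0, -0.03, 0, 0, 0, 0, 0, -0.065, 0, 0, 0, 0, 0, -0.1, 0, 0, 0], "jaw": 0}}

```text
t: 19.2
tcp_pos: [0.5633, 0.0458, 0.1992]
tool_rot: [0.954, 0.301, -0.001, -0.001]
force: [0.8, 0.7, -1.2]
finger_gap: 0.279
gripper_force: 39.5
```

```bash
python3 mv.py "[.449,-.265,.21]"
```

```text
t 19.2 tcp [0.5633 0.0458 0.1992] F [ 0.8  0.7 -1.2] gap 0.279 q [-0.12  0.49  1.62 -0.    1.04  0.84]
[-0.272   0.1889 -0.0105] [0. 0. 0.]
-0.0082,0.0057,-0.0003,0,0,0,-0.0272,0.0189,-0.001,0,0,0,-0.0598,0.0416,-0.0023,0,0,0,-0.0979,0.068,-0.0038,0,0,0,-0.136,0.0945,-0.0052,0,0,0,-0.1741,0.1209,-0.0067,0,0,0,-0.2121,0.1473,-0.0082,0,0,0,-0.2448,0.17,-0.0094,0,0,0,-0.2638,0.1832,-0.0101,0,0,0,-0.272,0.1889,-0.0105,0,0,0
```

Call:
{"fn": "step_arm", "kwargs": {"commands": [-0.008, 0.006, 0, 0, 0, 0, -0.027, 0.019, -0.001, 0, 0, 0, -0.06, 0.042, -0.002, 0, 0, 0, -0.098, 0.068, -0.004, 0, 0, 0, -0.136, 0.094, -0.005, 0, 0, 0, -0.174, 0.121, -0.007, 0, 0, 0, -0.212, 0.147, -0.008, 0, 0, 0, -0.245, 0.17, -0.01, 0, 0, 0, -0.264, 0.183, -0.01, 0, 0, 0, -0.272, 0.189, -0.01, 0, 0, 0]}}

```text
t: 20.2
tcp_pos: [0.4482, -0.2671, 0.2081]
tool_rot: [0.954, 0.299, -0.001, -0.001]
force: [0.5, -0.3, -1.8]
finger_gap: 0.278
gripper_force: 39.6
```

Call:
{"fn": "step_arm", "kwargs": {"commands": [0, 0, 0.003, 0, 0, 0, 0, 0, 0.01, 0, 0, 0, 0, 0, 0.022, 0, 0, 0, 0, 0, 0.038, 0, 0, 0, 0, 0, 0.055, 0, 0, 0, 0, 0, 0.072, 0, 0, 0, 0, 0, 0.088, 0, 0, 0, 0, 0, 0.1, 0, 0, 0, 0, 0, 0.108, 0, 0, 0, 0, 0, 0.111, 0, 0, 0]}}

```text
t: 21.2
tcp_pos: [0.4498, -0.2642, 0.0972]
tool_rot: [0.954, 0.301, -0.0, -0.001]
force: [-0.0, 0.7, -1.9]
finger_gap: 0.281
gripper_force: 39.6
```

```bash
python3 mv.py "[.449,-.265,.0965]"|head -2
```

```text
t 21.2 tcp [ 0.4498 -0.2642  0.0972] F [-0.   0.7 -1.9] gap 0.281 q [-0.75  0.6   1.81  0.    0.74  0.21]
[-0.0011  0.0002  0.0007] [0. 0. 0.]
```

Call:
{"fn": "step_arm", "kwargs": {"commands": [0, 0, 0.001, 0, 0, 0, 0, 0, 0.001, 0, 0, 0, 0, 0, 0.001, 0, 0, 0, 0, 0, 0.001, 0, 0, 0, 0, 0, 0.001, 0, 0, 0, 0, 0, 0.001, 0, 0, 0, 0, 0, 0.001, 0, 0, 0, 0, 0, 0.001, 0, 0, 0, 0, 0, 0.001, 0, 0, 0, 0, 0, 0.001, 0, 0, 0], "jaw": 50}}

```text
t: 22.2
tcp_pos: [0.45, -0.2651, 0.0973]
tool_rot: [0.954, 0.301, -0.0, -0.0]
force: [-0.1, -0.0, -0.1]
finger_gap: 0.501
gripper_force: 0.0
```

Call:
{"fn": "step_arm", "kwargs": {"commands": [0, 0, -0.002, 0, 0, 0, 0, 0, -0.01, 0, 0, 0, 0, 0, -0.03, 0, 0, 0, 0, 0, -0.05, 0, 0, 0, 0, 0, -0.07, 0, 0, 0, 0, 0, -0.085, 0, 0, 0, 0, 0, -0.1, 0, 0, 0, 0, 0, -0.113, 0, 0, 0, 0, 0, -0.122, 0, 0, 0, 0, 0, -0.125, 0, 0, 0]}}

```text
t: 23.2
tcp_pos: [0.4504, -0.2654, 0.2237]
tool_rot: [0.954, 0.301, 0.001, 0.001]
force: [-0.1, -0.3, 0.1]
finger_gap: 0.502
gripper_force: 0.0
```

```bash
python3 mv.py "[.6195,.0247,.12]"
```

```text
t 23.2 tcp [ 0.4504 -0.2654  0.2237] F [-0.1 -0.3  0.1] gap 0.502 q [-0.75  0.4   1.7   0.    1.04  0.21]
[ 0.3049 -0.1408  0.1035] [0. 0. 0.]
0.0091,-0.0042,0.0031,0,0,0,0.0305,-0.0141,0.0104,0,0,0,0.0671,-0.031,0.0228,0,0,0,0.1098,-0.0507,0.0373,0,0,0,0.1525,-0.0704,0.0518,0,0,0,0.1951,-0.0901,0.0662,0,0,0,0.2378,-0.1098,0.0807,0,0,0,0.2744,-0.1267,0.0932,0,0,0,0.2958,-0.1365,0.1004,0,0,0,0.3049,-0.1408,0.1035,0,0,0
```

Call:
{"fn": "step_arm", "kwargs": {"commands": [0.009, -0.004, 0, 0, 0, 0, 0.03, -0.014, 0, 0, 0, 0, 0.067, -0.031, 0.005, 0, 0, 0, 0.11, -0.051, 0.018, 0, 0, 0, 0.152, -0.07, 0.035, 0, 0, 0, 0.195, -0.09, 0.055, 0, 0, 0, 0.238, -0.11, 0.075, 0, 0, 0, 0.274, -0.127, 0.092, 0, 0, 0, 0.296, -0.136, 0.1, 0, 0, 0, 0.305, -0.141, 0.104, 0, 0, 0], "jaw": 80}}

```text
t: 24.2
tcp_pos: [0.6186, 0.0286, 0.1161]
tool_rot: [0.953, 0.302, -0.001, -0.001]
force: [-0.4, -0.5, 0.3]
finger_gap: 0.794
gripper_force: 0.0
```

```bash
python3 - <<'E'
from fit import *
s=snap('scene','s3'); cv2.imwrite('pics/s3.png',cv2.resize(s['pixels'],(800,600),interpolation=cv2.INTER_CUBIC))
# predicted scene pixels
k=1.5625
for n,p in [('cham top',[.6195,.0247,.048]),('cham low',[.6195,.0247,.008]),('port',[.6195,.0247,.056]),('Jar base',[.6305,-.0319,.008])]: print(n,proj(s,p)*k)
E
python3 mv.py "[.6195,.0247,.016]"
```

```text
cham top [415.18874948 305.39835726]
cham low [414.12782279 324.94884166]
port [415.40881803 301.33878764]
Jar base [403.97561415 349.75822446]
t 24.25 tcp [0.6186 0.0287 0.1162] F [0.7 0.4 0.6] gap 0.797 q [-0.13  0.66  1.54  0.    0.94  0.82]
[-0.0015  0.004   0.1002] [0. 0. 0.]
-0,0.0001,0.003,0,0,0,-0.0001,0.0004,0.01,0,0,0,-0.0003,0.0009,0.022,0,0,0,-0.0005,0.0014,0.0361,0,0,0,-0.0007,0.002,0.0501,0,0,0,-0.0009,0.0026,0.0641,0,0,0,-0.0012,0.0031,0.0781,0,0,0,-0.0013,0.0036,0.0901,0,0,0,-0.0014,0.0039,0.0972,0,0,0,-0.0015,0.004,0.1002,0,0,0
```

View pics/s3.png

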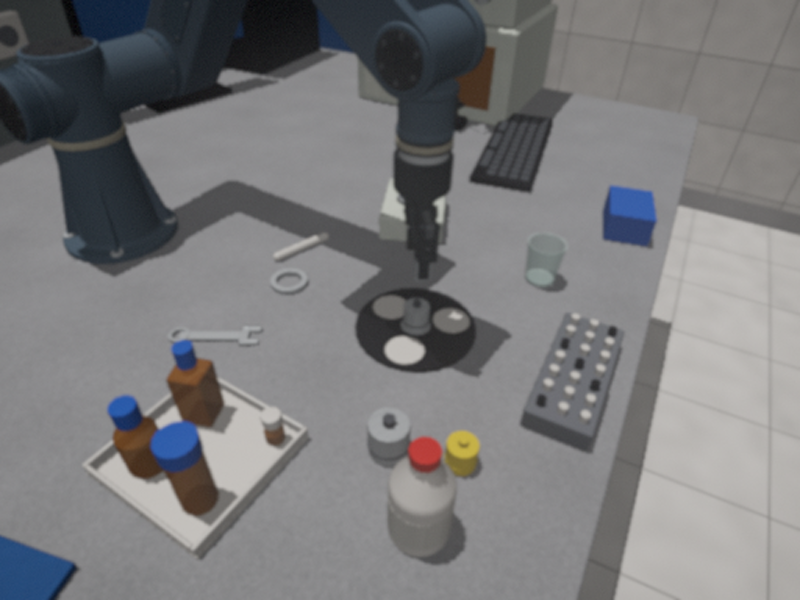

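All three bottles stand upright in the tray with the vial beside them, and the open gripper hovers over the chamber at (416,310).

Call:
{"fn": "step_arm", "kwargs": {"commands": [0, 0, 0.003, 0, 0, 0, 0, 0, 0.01, 0, 0, 0, 0, 0, 0.022, 0, 0, 0, 0, 0, 0.036, 0, 0, 0, 0, 0, 0.05, 0, 0, 0, 0, 0, 0.064, 0, 0, 0, 0, 0, 0.078, 0, 0, 0, 0, 0, 0.09, 0, 0, 0, 0, 0, 0.099, 0, 0, 0, 0, 0, 0.102, 0, 0, 0]}}

```text
t: 25.25
tcp_pos: [0.6182, 0.0256, 0.0149]
tool_rot: [0.954, 0.301, -0.001, -0.0]
force: [0.3, -0.5, 1.3]
finger_gap: 0.802
gripper_force: 0.0
```

Call:
{"fn": "step_arm", "kwargs": {"commands": [0, 0, 0.001, 0, 0, 0, 0, 0, 0.001, 0, 0, 0, 0, 0, 0.001, 0, 0, 0, 0, 0, 0.001, 0, 0, 0, 0, 0, 0.001, 0, 0, 0, 0, 0, 0.001, 0, 0, 0, 0, 0, 0.001, 0, 0, 0, 0, 0, 0.001, 0, 0, 0, 0, 0, 0.001, 0, 0, 0, 0, 0, 0.001, 0, 0, 0], "jaw": 0, "grip_force": 50}}

```text
t: 26.25
tcp_pos: [0.6194, 0.0253, 0.0159]
tool_rot: [0.954, 0.301, 0.001, 0.0]
force: [0.1, -1.1, 5.4]
finger_gap: 0.453
gripper_force: 50.8
```

```bash
python3 mv.py "[.4755,.3158,.14]"
```

```text
t 26.25 tcp [0.6194 0.0253 0.0159] F [ 0.1 -1.1  5.4] gap 0.453 q [-0.14  0.81  1.58 -0.    0.74  0.82]
[ 0.0489 -0.3204 -0.1243] [0. 0. 0.]
0.0015,-0.0096,-0.0037,0,0,0,0.0049,-0.032,-0.0124,0,0,0,0.0108,-0.0705,-0.0274,0,0,0,0.0176,-0.1153,-0.0448,0,0,0,0.0245,-0.1602,-0.0622,0,0,0,0.0313,-0.205,-0.0796,0,0,0,0.0382,-0.2499,-0.097,0,0,0,0.044,-0.2883,-0.1119,0,0,0,0.0475,-0.3107,-0.1206,0,0,0,0.0489,-0.3204,-0.1243,0,0,0
```

Call:
{"fn": "step_arm", "kwargs": {"commands": [0, 0, -0.005, 0, 0, 0, 0, 0, -0.025, 0, 0, 0, 0.003, -0.01, -0.06, 0, 0, 0, 0.007, -0.05, -0.095, 0, 0, 0, 0.014, -0.095, -0.12, 0, 0, 0, 0.021, -0.14, -0.125, 0, 0, 0, 0.028, -0.187, -0.125, 0, 0, 0, 0.035, -0.235, -0.125, 0, 0, 0, 0.041, -0.275, -0.125, 0, 0, 0, 0.046, -0.305, -0.125, 0, 0, 0]}}

```text
t: 27.25
tcp_pos: [0.478, 0.3033, 0.1393]
tool_rot: [0.953, 0.302, -0.002, -0.0]
force: [-0.3, 0.1, -3.8]
finger_gap: 0.455
gripper_force: 51.2
```

Call:
{"fn": "step_arm", "kwargs": {"commands": [0.002, -0.01, 0, 0, 0, 0, 0.003, -0.015, 0, 0, 0, 0, 0.003, -0.015, 0.005, 0, 0, 0, 0.003, -0.015, 0.015, 0, 0, 0, 0.003, -0.015, 0.025, 0, 0, 0, 0.003, -0.015, 0.035, 0, 0, 0, 0.003, -0.015, 0.04, 0, 0, 0, 0.003, -0.015, 0.04, 0, 0, 0, 0.003, -0.015, 0.04, 0, 0, 0, 0.003, -0.015, 0.04, 0, 0, 0]}}

```text
t: 28.25
tcp_pos: [0.4757, 0.3157, 0.1007]
tool_rot: [0.954, 0.301, 0.0, -0.0]
force: [0.6, -1.0, -2.4]
finger_gap: 0.452
gripper_force: 51.2
```

```bash
python3 mv.py "[.4755,.3158,.061]"
python3 - <<'E'
from fit import *
s=snap('scene','s4'); t=snap('top','t4')
im=np.hstack([cv2.resize(s['pixels'][90:190,220:320],(400,400),interpolation=cv2.INTER_CUBIC),cv2.resize(t['pixels'][180:280,70:170],(400,400),interpolation=cv2.INTER_CUBIC)])
cv2.imwrite('pics/p4.png',im)
for p in [(.4755,.3158,.056)]:print((proj(s,p)-[220,90])*4,(proj(t,p)-[70,180])*4)
E
```

```text
t 28.25 tcp [0.4757 0.3157 0.1007] F [ 0.6 -1.  -2.4] gap 0.452 q [0.39 0.64 1.68 0.   0.82 1.35]
[-0.0002 -0.0002  0.0397] [0. 0. 0.]
-0,-0,0.0012,0,0,0,-0,-0,0.004,0,0,0,-0,-0,0.0087,0,0,0,-0.0001,-0.0001,0.0143,0,0,0,-0.0001,-0.0001,0.0198,0,0,0,-0.0001,-0.0001,0.0254,0,0,0,-0.0001,-0.0001,0.031,0,0,0,-0.0002,-0.0002,0.0357,0,0,0,-0.0002,-0.0002,0.0385,0,0,0,-0.0002,-0.0002,0.0397,0,0,0
[181.55856601 140.25900892] [198.89248312 210.36828221]
```

View pics/p4.png

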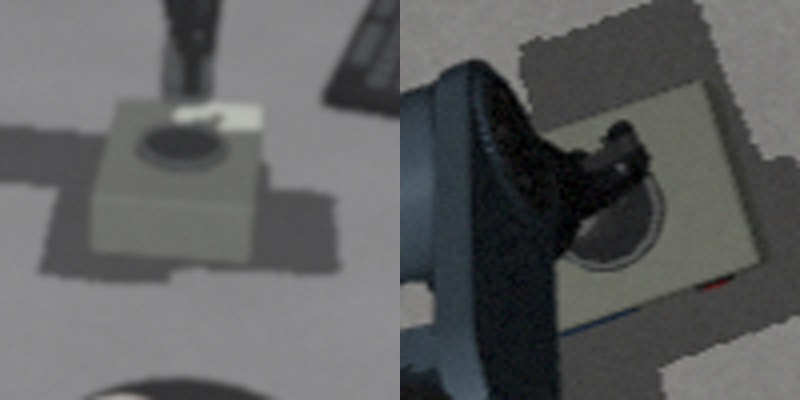

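The scene half shows the chamber held just above and behind the seat (ring about (183,147), predicted (182,140)). The top half agrees with the seat estimate. I'll settle the small mismatch from the first pictures before lowering.

Run:
```python
from fit import *
for f,u,v in [('top0',120.5,233),('scene0',265.6,126.5)]:
    s=load(f); g=cv2.cvtColor(s['pixels'],cv2.COLOR_BGR2GRAY)
    for th in(85,110,140):
        n,l,st,c=cv2.connectedComponentsWithStats((g<th).astype(np.uint8)); k=1+np.argmin(np.hypot(*(c[1:]-[u,v]).T))
        print(f,th,c[k],st[k],onz(s,*c[k],.052)[:2].round(4))
    print(hullc(s,cyl(.4755,.3158,.03,.052,.0521)))
```

```text
top0 85 [120.15869565 232.7173913 ] [108 221  25  25 460] [0.4753 0.3158]
top0 110 [120.16155419 232.64826176] [108 220  25  26 489] [0.4755 0.3158]
top0 140 [121.18464052 232.52614379] [107 218  29  30 612] [0.4758 0.3133]
[120.14689215 232.66818419]
scene0 85 [266.5 126.5] [266 126   2   2   2] [0.4793 0.3161]
scene0 110 [265.14634146 125.53658537] [257 121  18  11 123] [0.4731 0.3194]
scene0 140 [265.12735849 126.46226415] [254 121  23  12 212] [0.4756 0.3142]
[265.33900913 126.31939542]
```

Both views agree on the seat centre at (0.4755, 0.3158), so I lower.

Call:
{"fn": "step_arm", "kwargs": {"commands": [0, 0, 0.002, 0, 0, 0, 0, 0, 0.006, 0, 0, 0, 0, 0, 0.012, 0, 0, 0, 0, 0, 0.018, 0, 0, 0, 0, 0, 0.024, 0, 0, 0, 0, 0, 0.03, 0, 0, 0, 0, 0, 0.035, 0, 0, 0, 0, 0, 0.038, 0, 0, 0, 0, 0, 0.04, 0, 0, 0, 0, 0, 0.04, 0, 0, 0]}}

```text
t: 29.35
tcp_pos: [0.4754, 0.3156, 0.0603]
tool_rot: [0.954, 0.301, 0.0, -0.0]
force: [0.2, 0.1, -3.2]
finger_gap: 0.454
gripper_force: 51.3
```

```bash
python3 mv.py "[.4755,.3158,.0600]"|head -2
```

```text
t 29.35 tcp [0.4754 0.3156 0.0603] F [ 0.2  0.1 -3.2] gap 0.454 q [0.39 0.7  1.7  0.   0.74 1.35]
[ 0.0002 -0.0001  0.0003] [0. 0. 0.]
```

Call:
{"fn": "step_arm", "kwargs": {"commands": [0, 0, 0.0005, 0, 0, 0, 0, 0, 0.001, 0, 0, 0, 0, 0, 0.001, 0, 0, 0, 0, 0, 0.001, 0, 0, 0, 0, 0, 0.001, 0, 0, 0, 0, 0, 0.001, 0, 0, 0, 0, 0, 0.001, 0, 0, 0, 0, 0, 0.001, 0, 0, 0, 0, 0, 0.001, 0, 0, 0, 0, 0, 0.001, 0, 0, 0]}}

```text
t: 30.35
tcp_pos: [0.4755, 0.3157, 0.0599]
tool_rot: [0.954, 0.301, 0.0, -0.0]
force: [-1.4, -0.9, 5.6]
finger_gap: 0.454
gripper_force: 51.6
```

Call:
{"fn": "step_arm", "kwargs": {"commands": [0, 0, 0, 0, 0, 0, 0, 0, 0, 0, 0, 0, 0, 0, 0, 0, 0, 0, 0, 0, 0, 0, 0, 0, 0, 0, 0, 0, 0, 0, 0, 0, 0, 0, 0, 0, 0, 0, 0, 0, 0, 0, 0, 0, 0, 0, 0, 0, 0, 0, 0, 0, 0, 0, 0, 0, 0, 0, 0, 0], "jaw": 70}}

```text
t: 31.35
tcp_pos: [0.4753, 0.3156, 0.0593]
tool_rot: [0.954, 0.301, 0.0, -0.0]
force: [0.7, -0.4, 1.2]
finger_gap: 0.698
gripper_force: 0.0
```

Call:
{"fn": "step_arm", "kwargs": {"commands": [0, 0, -0.002, 0, 0, 0, 0, 0, -0.01, 0, 0, 0, 0, 0, -0.03, 0, 0, 0, 0, 0, -0.055, 0, 0, 0, 0, 0, -0.08, 0, 0, 0, 0, 0, -0.1, 0, 0, 0, 0, 0, -0.12, 0, 0, 0, 0, 0, -0.135, 0, 0, 0, 0, 0, -0.145, 0, 0, 0, 0, 0, -0.15, 0, 0, 0]}}

```text
t: 32.35
tcp_pos: [0.4757, 0.3157, 0.2107]
tool_rot: [0.954, 0.301, 0.001, -0.0]
force: [-0.1, 0.1, 0.6]
finger_gap: 0.697
gripper_force: 0.0
```

```bash
python3 mv.py "[.4500,-.2651,.21]"
```

```text
t 32.35 tcp [0.4757 0.3157 0.2107] F [-0.1  0.1  0.6] gap 0.697 q [ 0.39  0.48  1.59 -0.    1.07  1.35]
[-3.544e-01  4.609e-01  2.000e-04] [0. 0. 0.]
-0.0106,0.0138,0,0,0,0,-0.0354,0.0461,0,0,0,0,-0.078,0.1014,0,0,0,0,-0.1276,0.1659,0.0001,0,0,0,-0.1772,0.2305,0.0001,0,0,0,-0.2268,0.295,0.0001,0,0,0,-0.2764,0.3595,0.0002,0,0,0,-0.3189,0.4148,0.0002,0,0,0,-0.3437,0.4471,0.0002,0,0,0,-0.3544,0.4609,0.0002,0,0,0
```

Call:
{"fn": "step_arm", "kwargs": {"commands": [-0.011, 0.014, 0, 0, 0, 0, -0.036, 0.046, 0, 0, 0, 0, -0.065, 0.084, 0, 0, 0, 0, -0.094, 0.122, 0, 0, 0, 0, -0.123, 0.16, 0, 0, 0, 0, -0.152, 0.198, 0, 0, 0, 0, -0.181, 0.236, 0, 0, 0, 0, -0.21, 0.274, 0, 0, 0, 0, -0.239, 0.312, 0, 0, 0, 0, -0.268, 0.35, 0, 0, 0, 0], "jaw": 50}}

```text
t: 33.35
tcp_pos: [0.4548, -0.127, 0.2086]
tool_rot: [0.954, 0.301, -0.001, -0.001]
force: [1.0, 0.5, -0.2]
finger_gap: 0.499
gripper_force: 0.0
```

Call:
{"fn": "step_arm", "kwargs": {"commands": [-0.029, 0.037, 0, 0, 0, 0, -0.053, 0.068, 0, 0, 0, 0, -0.07, 0.091, 0, 0, 0, 0, -0.081, 0.105, 0, 0, 0, 0, -0.086, 0.111, 0, 0, 0, 0, -0.086, 0.111, 0, 0, 0, 0, -0.086, 0.111, 0, 0, 0, 0, -0.086, 0.111, 0, 0, 0, 0, -0.086, 0.111, 0, 0, 0, 0, -0.086, 0.111, 0, 0, 0, 0]}}

```text
t: 34.35
tcp_pos: [0.4501, -0.2642, 0.2094]
tool_rot: [0.953, 0.302, -0.0, -0.0]
force: [0.3, 0.6, 0.6]
finger_gap: 0.497
gripper_force: 0.0
```

```bash
python3 mv.py "[.4500,-.2651,.0973]"
python3 - <<'E'
from fit import *
s=snap('scene','s5'); cv2.imwrite('pics/s5.png',cv2.resize(s['pixels'],(800,600),interpolation=cv2.INTER_CUBIC))
E
```

```text
t 34.35 tcp [ 0.4501 -0.2642  0.2094] F [0.3 0.6 0.6] gap 0.497 q [-0.75  0.42  1.71  0.    1.01  0.21]
[-0.0006  0.0007  0.1121] [0. 0. 0.]
-0,0,0.0034,0,0,0,-0.0001,0.0001,0.0112,0,0,0,-0.0001,0.0001,0.0247,0,0,0,-0.0002,0.0002,0.0404,0,0,0,-0.0003,0.0003,0.0561,0,0,0,-0.0004,0.0004,0.0718,0,0,0,-0.0005,0.0005,0.0875,0,0,0,-0.0006,0.0006,0.1009,0,0,0,-0.0006,0.0006,0.1088,0,0,0,-0.0006,0.0007,0.1121,0,0,0
```

View pics/s5.png

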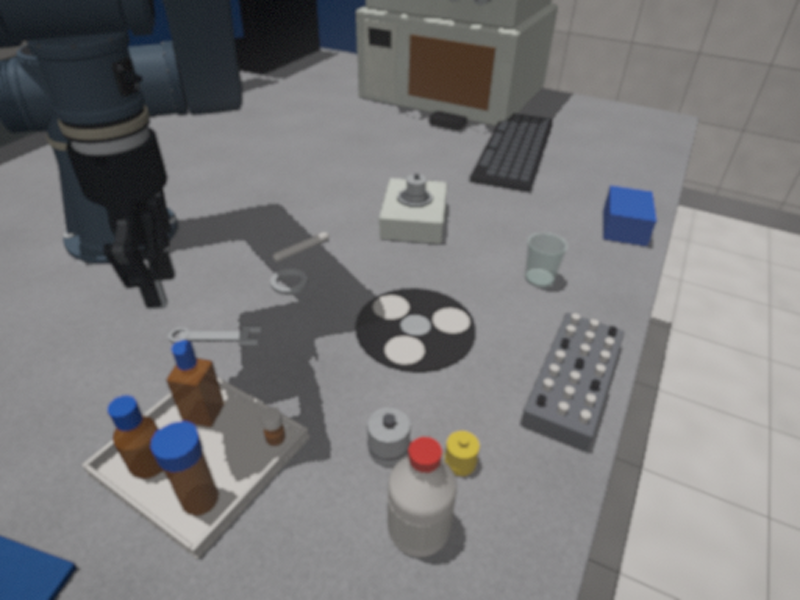

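The chamber stands upright inside the ring at (415,190). The bottles are still upright in the tray and the caddy spots are empty. Next I return the square bottle.

Call:
{"fn": "step_arm", "kwargs": {"commands": [0, 0, 0.003, 0, 0, 0, 0, 0, 0.011, 0, 0, 0, 0, 0, 0.025, 0, 0, 0, 0, 0, 0.04, 0, 0, 0, 0, 0, 0.056, 0, 0, 0, 0, 0, 0.072, 0, 0, 0, 0, 0, 0.088, 0, 0, 0, 0, 0, 0.101, 0, 0, 0, 0, 0, 0.11, 0, 0, 0, 0, 0, 0.112, 0, 0, 0]}}

```text
t: 35.4
tcp_pos: [0.4493, -0.2646, 0.0959]
tool_rot: [0.954, 0.301, -0.001, -0.001]
force: [-0.1, 0.2, -0.4]
finger_gap: 0.502
gripper_force: 0.0
```

```bash
python3 mv.py "[.4500,-.2651,.0973]"|head -2
```

```text
t 35.4 tcp [ 0.4493 -0.2646  0.0959] F [-0.1  0.2 -0.4] gap 0.502 q [-0.75  0.6   1.81 -0.    0.74  0.21]
[ 0.0003  0.0008 -0.0014] [0. 0. 0.]
```

Call:
{"fn": "step_arm", "kwargs": {"commands": [0, 0, 0, 0, 0, 0, 0, 0, 0, 0, 0, 0, 0, 0, 0, 0, 0, 0, 0, 0, 0, 0, 0, 0, 0, 0, 0, 0, 0, 0, 0, 0, 0, 0, 0, 0, 0, 0, -0.005, 0, 0, 0, 0, 0, -0.03, 0, 0, 0, 0, 0, -0.065, 0, 0, 0, 0, 0, -0.1, 0, 0, 0], "jaw": 0, "grip_force": 40}}

```text
t: 36.4
tcp_pos: [0.4495, -0.2647, 0.1983]
tool_rot: [0.954, 0.301, -0.0, -0.001]
force: [1.2, -1.0, -1.7]
finger_gap: 0.28
gripper_force: 39.6
```

```bash
python3 mv.py "[.5648,.046,.205]"
```

```text
t 36.4 tcp [ 0.4495 -0.2647  0.1983] F [ 1.2 -1.  -1.7] gap 0.28 q [-0.75  0.44  1.72  0.    0.98  0.21]
[ 0.2727 -0.1883 -0.0065] [0. 0. 0.]
0.0082,-0.0056,-0.0002,0,0,0,0.0273,-0.0188,-0.0007,0,0,0,0.06,-0.0414,-0.0014,0,0,0,0.0982,-0.0678,-0.0024,0,0,0,0.1363,-0.0942,-0.0033,0,0,0,0.1745,-0.1205,-0.0042,0,0,0,0.2127,-0.1469,-0.0051,0,0,0,0.2454,-0.1695,-0.0059,0,0,0,0.2645,-0.1827,-0.0063,0,0,0,0.2727,-0.1883,-0.0065,0,0,0
```

Call:
{"fn": "step_arm", "kwargs": {"commands": [0.008, -0.006, 0, 0, 0, 0, 0.027, -0.019, -0.001, 0, 0, 0, 0.06, -0.041, -0.001, 0, 0, 0, 0.098, -0.068, -0.002, 0, 0, 0, 0.136, -0.094, -0.003, 0, 0, 0, 0.175, -0.121, -0.004, 0, 0, 0, 0.213, -0.147, -0.005, 0, 0, 0, 0.245, -0.17, -0.006, 0, 0, 0, 0.265, -0.183, -0.006, 0, 0, 0, 0.273, -0.188, -0.006, 0, 0, 0]}}

```text
t: 37.4
tcp_pos: [0.5653, 0.0484, 0.2025]
tool_rot: [0.953, 0.303, -0.001, -0.001]
force: [-0.0, -0.8, -1.3]
finger_gap: 0.281
gripper_force: 39.7
```

Call:
{"fn": "step_arm", "kwargs": {"commands": [0, 0, 0.003, 0, 0, 0, 0, 0, 0.01, 0, 0, 0, 0, 0, 0.022, 0, 0, 0, 0, 0, 0.038, 0, 0, 0, 0, 0, 0.054, 0, 0, 0, 0, 0, 0.07, 0, 0, 0, 0, 0, 0.082, 0, 0, 0, 0, 0, 0.09, 0, 0, 0, 0, 0, 0.094, 0, 0, 0, 0, 0, 0.095, 0, 0, 0]}}

```text
t: 38.4
tcp_pos: [0.5656, 0.0453, 0.1079]
tool_rot: [0.954, 0.301, -0.0, -0.0]
force: [-0.5, -0.1, -2.2]
finger_gap: 0.281
gripper_force: 39.7
```

```bash
python3 mv.py "[.5648,.046,.0995]"|head -2
```

```text
t 38.4 tcp [0.5656 0.0453 0.1079] F [-0.5 -0.1 -2.2] gap 0.281 q [-0.12  0.62  1.68 -0.    0.84  0.84]
[-0.0002 -0.001   0.0084] [0. 0. 0.]
```

Lower the last 8 mm slowly until contact, then open.

Call:
{"fn": "step_arm", "kwargs": {"commands": [0, -0.001, 0.001, 0, 0, 0, 0, -0.001, 0.002, 0, 0, 0, 0, -0.001, 0.004, 0, 0, 0, 0, -0.001, 0.005, 0, 0, 0, 0, -0.001, 0.006, 0, 0, 0, 0, -0.001, 0.007, 0, 0, 0, 0, -0.001, 0.0075, 0, 0, 0, 0, -0.001, 0.008, 0, 0, 0, 0, -0.001, 0.008, 0, 0, 0, 0, -0.001, 0.008, 0, 0, 0]}}

```text
t: 39.4
tcp_pos: [0.5651, 0.0464, 0.1004]
tool_rot: [0.954, 0.301, 0.0, 0.0]
force: [-0.7, 0.6, -2.0]
finger_gap: 0.278
gripper_force: 40.0
```

```bash
python3 mv.py "[.5648,.046,.0995]"|head -2
```

```text
t 39.4 tcp [0.5651 0.0464 0.1004] F [-0.7  0.6 -2. ] gap 0.278 q [-0.12  0.63  1.69  0.    0.82  0.84]
[-0.0005  0.0001  0.0009] [0. 0. 0.]
```

Call:
{"fn": "step_arm", "kwargs": {"commands": [0, 0, 0.0005, 0, 0, 0, 0, 0, 0.001, 0, 0, 0, 0, 0, 0.001, 0, 0, 0, 0, 0, 0.001, 0, 0, 0, 0, 0, 0.001, 0, 0, 0, 0, 0, 0.001, 0, 0, 0, 0, 0, 0.001, 0, 0, 0, 0, 0, 0.001, 0, 0, 0, 0, 0, 0.001, 0, 0, 0, 0, 0, 0.001, 0, 0, 0]}}

```text
t: 40.4
tcp_pos: [0.5653, 0.0465, 0.1003]
tool_rot: [0.954, 0.301, 0.0, 0.0]
force: [-2.1, 0.8, 4.7]
finger_gap: 0.28
gripper_force: 40.5
```

Call:
{"fn": "step_arm", "kwargs": {"commands": [0, 0, 0, 0, 0, 0, 0, 0, 0, 0, 0, 0, 0, 0, 0, 0, 0, 0, 0, 0, 0, 0, 0, 0, 0, 0, 0, 0, 0, 0, 0, 0, 0, 0, 0, 0, 0, 0, 0, 0, 0, 0, 0, 0, 0, 0, 0, 0, 0, 0, 0, 0, 0, 0, 0, 0, 0, 0, 0, 0], "jaw": 50}}

```text
t: 41.4
tcp_pos: [0.5651, 0.0464, 0.0993]
tool_rot: [0.954, 0.301, 0.0, -0.0]
force: [-1.8, 0.3, -0.7]
finger_gap: 0.504
gripper_force: 0.0
```

Call:
{"fn": "step_arm", "kwargs": {"commands": [0, 0, -0.002, 0, 0, 0, 0, 0, -0.01, 0, 0, 0, 0, 0, -0.03, 0, 0, 0, 0, 0, -0.05, 0, 0, 0, 0, 0, -0.07, 0, 0, 0, 0, 0, -0.085, 0, 0, 0, 0, 0, -0.095, 0, 0, 0, 0, 0, -0.105, 0, 0, 0, 0, 0, -0.11, 0, 0, 0, 0, 0, -0.11, 0, 0, 0]}}

```text
t: 42.4
tcp_pos: [0.5654, 0.0464, 0.2099]
tool_rot: [0.954, 0.301, 0.0, 0.0]
force: [0.3, -0.5, -0.3]
finger_gap: 0.499
gripper_force: 0.0
```

```bash
python3 mv.py "[.4437,-.3537,.21]"
```

```text
t 42.4 tcp [0.5654 0.0464 0.2099] F [ 0.3 -0.5 -0.3] gap 0.499 q [-0.12  0.48  1.6   0.    1.06  0.84]
[-3.292e-01  2.578e-01 -2.000e-04] [0. 0. 0.]
-0.0099,0.0077,-0,0,0,0,-0.0329,0.0258,-0,0,0,0,-0.0724,0.0567,-0,0,0,0,-0.1185,0.0928,-0.0001,0,0,0,-0.1646,0.1289,-0.0001,0,0,0,-0.2107,0.165,-0.0001,0,0,0,-0.2568,0.2011,-0.0002,0,0,0,-0.2963,0.232,-0.0002,0,0,0,-0.3193,0.2501,-0.0002,0,0,0,-0.3292,0.2578,-0.0002,0,0,0
```

Next, the round bottle.

Call:
{"fn": "step_arm", "kwargs": {"commands": [-0.016, 0.013, 0, 0, 0, 0, -0.05, 0.039, 0, 0, 0, 0, -0.087, 0.068, 0, 0, 0, 0, -0.124, 0.097, 0, 0, 0, 0, -0.161, 0.126, 0, 0, 0, 0, -0.198, 0.155, 0, 0, 0, 0, -0.235, 0.184, 0, 0, 0, 0, -0.272, 0.213, 0, 0, 0, 0, -0.305, 0.239, 0, 0, 0, 0, -0.329, 0.258, 0, 0, 0, 0], "jaw": 58}}

```text
t: 43.4
tcp_pos: [0.4424, -0.3563, 0.2084]
tool_rot: [0.954, 0.3, -0.0, -0.0]
force: [0.2, 0.7, 0.5]
finger_gap: 0.582
gripper_force: 0.0
```

Call:
{"fn": "step_arm", "kwargs": {"commands": [0, 0, 0.004, 0, 0, 0, 0, 0, 0.012, 0, 0, 0, 0, 0, 0.026, 0, 0, 0, 0, 0, 0.042, 0, 0, 0, 0, 0, 0.06, 0, 0, 0, 0, 0, 0.078, 0, 0, 0, 0, 0, 0.095, 0, 0, 0, 0, 0, 0.11, 0, 0, 0, 0, 0, 0.12, 0, 0, 0, 0, 0, 0.126, 0, 0, 0]}}

```text
t: 44.4
tcp_pos: [0.4435, -0.3517, 0.0819]
tool_rot: [0.953, 0.302, -0.0, -0.001]
force: [-0.0, 0.7, 0.7]
finger_gap: 0.581
gripper_force: 0.0
```

```bash
python3 mv.py "[.4437,-.3537,.083]"|head -2
```

```text
t 44.4 tcp [ 0.4435 -0.3517  0.0819] F [-0.   0.7  0.7] gap 0.581 q [-0.87  0.66  1.7   0.    0.78  0.09]
[-0.001   0.0017 -0.0011] [0. 0. 0.]
```

Call:
{"fn": "step_arm", "kwargs": {"commands": [0, 0, -0.001, 0, 0, 0, 0, 0, -0.001, 0, 0, 0, 0, 0, -0.001, 0, 0, 0, 0, 0, -0.001, 0, 0, 0, 0, 0, -0.001, 0, 0, 0, 0, 0, -0.001, 0, 0, 0, 0, 0, -0.006, 0, 0, 0, 0, 0, -0.03, 0, 0, 0, 0, 0, -0.07, 0, 0, 0, 0, 0, -0.11, 0, 0, 0], "jaw": 0}}

```text
t: 45.4
tcp_pos: [0.4432, -0.3532, 0.1941]
tool_rot: [0.954, 0.301, -0.0, -0.001]
force: [0.8, -1.5, -1.9]
finger_gap: 0.35
gripper_force: 40.1
```

```bash
python3 mv.py "[.6662,.0632,.205]"
```

```text
t 45.4 tcp [ 0.4432 -0.3532  0.1941] F [ 0.8 -1.5 -1.9] gap 0.35 q [-0.87  0.5   1.62  0.    1.03  0.09]
[ 0.4216 -0.2131 -0.0105] [0. 0. 0.]
0.0126,-0.0064,-0.0003,0,0,0,0.0422,-0.0213,-0.0011,0,0,0,0.0927,-0.0469,-0.0023,0,0,0,0.1518,-0.0767,-0.0038,0,0,0,0.2108,-0.1066,-0.0053,0,0,0,0.2698,-0.1364,-0.0067,0,0,0,0.3288,-0.1662,-0.0082,0,0,0,0.3794,-0.1918,-0.0095,0,0,0,0.4089,-0.2067,-0.0102,0,0,0,0.4216,-0.2131,-0.0105,0,0,0
```

Call:
{"fn": "step_arm", "kwargs": {"commands": [0.013, -0.0065, -0.002, 0, 0, 0, 0.045, -0.0227, -0.006, 0, 0, 0, 0.089, -0.045, -0.01, 0, 0, 0, 0.133, -0.0672, -0.01, 0, 0, 0, 0.177, -0.0895, -0.01, 0, 0, 0, 0.221, -0.1117, -0.01, 0, 0, 0, 0.265, -0.134, -0.01, 0, 0, 0, 0.309, -0.156, -0.01, 0, 0, 0, 0.35, -0.177, -0.01, 0, 0, 0, 0.38, -0.192, -0.01, 0, 0, 0]}}

```text
t: 46.4
tcp_pos: [0.6447, 0.0255, 0.2021]
tool_rot: [0.953, 0.302, -0.001, -0.001]
force: [0.1, 0.7, -1.9]
finger_gap: 0.353
gripper_force: 40.2
```

Call:
{"fn": "step_arm", "kwargs": {"commands": [0.018, -0.009, 0, 0, 0, 0, 0.032, -0.016, 0, 0, 0, 0, 0.039, -0.02, 0.003, 0, 0, 0, 0.042, -0.021, 0.01, 0, 0, 0, 0.042, -0.021, 0.025, 0, 0, 0, 0.042, -0.021, 0.045, 0, 0, 0, 0.042, -0.021, 0.065, 0, 0, 0, 0.042, -0.021, 0.083, 0, 0, 0, 0.042, -0.021, 0.097, 0, 0, 0, 0.042, -0.021, 0.105, 0, 0, 0]}}

```text
t: 47.4
tcp_pos: [0.6656, 0.0618, 0.096]
tool_rot: [0.954, 0.3, -0.002, -0.001]
force: [0.0, 0.7, -2.4]
finger_gap: 0.351
gripper_force: 40.2
```

```bash
python3 mv.py "[.6662,.0632,.085]"|head -2
```

```text
t 47.4 tcp [0.6656 0.0618 0.096 ] F [ 0.   0.7 -2.4] gap 0.351 q [-0.07  0.75  1.42 -0.    0.98  0.89]
[ 0.0013 -0.0008  0.011 ] [0. 0. 0.]
```

Call:
{"fn": "step_arm", "kwargs": {"commands": [0, 0, 0.001, 0, 0, 0, 0, 0, 0.003, 0, 0, 0, 0, 0, 0.005, 0, 0, 0, 0, 0, 0.007, 0, 0, 0, 0, 0, 0.008, 0, 0, 0, 0, 0, 0.009, 0, 0, 0, 0, 0, 0.009, 0, 0, 0, 0, 0, 0.009, 0, 0, 0, 0, 0, 0.009, 0, 0, 0, 0, 0, 0.009, 0, 0, 0]}}

```text
t: 48.4
tcp_pos: [0.6671, 0.0629, 0.0894]
tool_rot: [0.954, 0.301, 0.0, 0.0]
force: [0.5, -0.8, -2.8]
finger_gap: 0.35
gripper_force: 40.2
```

```bash
python3 mv.py "[.6662,.0632,.085]"|head -2
```

```text
t 48.4 tcp [0.6671 0.0629 0.0894] F [ 0.5 -0.8 -2.8] gap 0.35 q [-0.07  0.76  1.42 -0.    0.97  0.89]
[-0.0006 -0.0008  0.0044] [0. 0. 0.]
```

Call:
{"fn": "step_arm", "kwargs": {"commands": [-0.0005, -0.0005, 0.0005, 0, 0, 0, -0.0005, -0.0005, 0.001, 0, 0, 0, -0.0005, -0.0005, 0.0015, 0, 0, 0, -0.0005, -0.0005, 0.002, 0, 0, 0, -0.0005, -0.0005, 0.0025, 0, 0, 0, -0.0005, -0.0005, 0.003, 0, 0, 0, -0.0005, -0.0005, 0.0035, 0, 0, 0, -0.0005, -0.0005, 0.0035, 0, 0, 0, -0.0005, -0.0005, 0.0035, 0, 0, 0, -0.0005, -0.0005, 0.0035, 0, 0, 0]}}

```text
t: 49.4
tcp_pos: [0.6666, 0.0631, 0.0873]
tool_rot: [0.954, 0.301, 0.0, 0.0]
force: [-2.7, 1.2, 6.0]
finger_gap: 0.351
gripper_force: 41.1
```

```bash
python3 mv.py "[.6662,.0632,.085]"|head -2
```

```text
t 49.4 tcp [0.6666 0.0631 0.0873] F [-2.7  1.2  6. ] gap 0.351 q [-0.07  0.76  1.42  0.    0.96  0.89]
[-0.0003 -0.0003  0.0023] [0. 0. 0.]
```

Contact. Release and rise.

Call:
{"fn": "step_arm", "kwargs": {"commands": [0, 0, 0, 0, 0, 0, 0, 0, 0, 0, 0, 0, 0, 0, 0, 0, 0, 0, 0, 0, 0, 0, 0, 0, 0, 0, 0, 0, 0, 0, 0, 0, 0, 0, 0, 0, 0, 0, 0, 0, 0, 0, 0, 0, 0, 0, 0, 0, 0, 0, 0, 0, 0, 0, 0, 0, 0, 0, 0, 0], "jaw": 55}}

```text
t: 50.4
tcp_pos: [0.6664, 0.063, 0.0858]
tool_rot: [0.954, 0.301, 0.0, -0.0]
force: [0.3, 1.0, 0.2]
finger_gap: 0.544
gripper_force: 0.0
```

Call:
{"fn": "step_arm", "kwargs": {"commands": [0, 0, -0.002, 0, 0, 0, 0, 0, -0.01, 0, 0, 0, 0, 0, -0.03, 0, 0, 0, 0, 0, -0.05, 0, 0, 0, 0, 0, -0.07, 0, 0, 0, 0, 0, -0.085, 0, 0, 0, 0, 0, -0.1, 0, 0, 0, 0, 0, -0.113, 0, 0, 0, 0, 0, -0.12, 0, 0, 0, 0, 0, -0.123, 0, 0, 0]}}

```text
t: 51.4
tcp_pos: [0.6667, 0.063, 0.2097]
tool_rot: [0.954, 0.301, 0.0, 0.0]
force: [0.6, -1.2, -0.4]
finger_gap: 0.547
gripper_force: 0.0
```

```bash
python3 mv.py "[.5328,-.3622,.21]"
```

```text
t 51.4 tcp [0.6667 0.063  0.2097] F [ 0.6 -1.2 -0.4] gap 0.547 q [-0.07  0.61  1.33  0.    1.2   0.89]
[-0.3536  0.2714 -0.0005] [0. 0. 0.]
-0.0106,0.0081,-0,0,0,0,-0.0354,0.0271,-0,0,0,0,-0.0778,0.0597,-0.0001,0,0,0,-0.1273,0.0977,-0.0002,0,0,0,-0.1768,0.1357,-0.0002,0,0,0,-0.2263,0.1737,-0.0003,0,0,0,-0.2758,0.2117,-0.0004,0,0,0,-0.3183,0.2443,-0.0004,0,0,0,-0.343,0.2633,-0.0004,0,0,0,-0.3536,0.2714,-0.0005,0,0,0
```

Call:
{"fn": "step_arm", "kwargs": {"commands": [-0.018, 0.014, 0, 0, 0, 0, -0.053, 0.041, 0, 0, 0, 0, -0.092, 0.071, 0, 0, 0, 0, -0.131, 0.101, 0, 0, 0, 0, -0.17, 0.131, 0, 0, 0, 0, -0.209, 0.16, 0, 0, 0, 0, -0.248, 0.19, 0, 0, 0, 0, -0.287, 0.22, 0, 0, 0, 0, -0.326, 0.25, 0, 0, 0, 0, -0.354, 0.271, 0, 0, 0, 0], "jaw": 75}}

```text
t: 52.4
tcp_pos: [0.5304, -0.3651, 0.208]
tool_rot: [0.954, 0.3, -0.0, -0.0]
force: [0.1, 0.2, 0.2]
finger_gap: 0.749
gripper_force: 0.0
```

Call:
{"fn": "step_arm", "kwargs": {"commands": [0, 0, 0.002, 0, 0, 0, 0, 0, 0.01, 0, 0, 0, 0, 0, 0.026, 0, 0, 0, 0, 0, 0.042, 0, 0, 0, 0, 0, 0.06, 0, 0, 0, 0, 0, 0.078, 0, 0, 0, 0, 0, 0.095, 0, 0, 0, 0, 0, 0.11, 0, 0, 0, 0, 0, 0.119, 0, 0, 0, 0, 0, 0.122, 0, 0, 0]}}

```text
t: 53.4
tcp_pos: [0.5317, -0.3606, 0.0853]
tool_rot: [0.954, 0.301, -0.001, -0.001]
force: [-0.1, -0.3, -0.3]
finger_gap: 0.749
gripper_force: 0.0
```

```bash
python3 mv.py "[.5328,-.3622,.0873]"|head -2
```

```text
t 53.4 tcp [ 0.5317 -0.3606  0.0853] F [-0.1 -0.3 -0.3] gap 0.749 q [-0.77  0.73  1.5   0.    0.92  0.19]
[-0.      0.0019 -0.002 ] [0. 0. 0.]
```

Call:
{"fn": "step_arm", "kwargs": {"commands": [0, 0, 0, 0, 0, 0, 0, 0, 0, 0, 0, 0, 0, 0, 0, 0, 0, 0, 0, 0, 0, 0, 0, 0, 0, 0, 0, 0, 0, 0, 0, 0, 0, 0, 0, 0, 0, 0, -0.006, 0, 0, 0, 0, 0, -0.03, 0, 0, 0, 0, 0, -0.07, 0, 0, 0, 0, 0, -0.11, 0, 0, 0], "jaw": 0}}

```text
t: 54.4
tcp_pos: [0.5315, -0.3616, 0.1974]
tool_rot: [0.954, 0.301, -0.001, -0.001]
force: [0.3, -1.2, -2.7]
finger_gap: 0.539
gripper_force: 41.7
```

```bash
python3 mv.py "[.6311,-.0319,.2]"
```

```text
t 54.4 tcp [ 0.5315 -0.3616  0.1974] F [ 0.3 -1.2 -2.7] gap 0.539 q [-0.77  0.59  1.42  0.    1.14  0.19]
[ 0.2708 -0.2129 -0.0022] [0. 0. 0.]
0.0081,-0.0064,-0.0001,0,0,0,0.0271,-0.0213,-0.0002,0,0,0,0.0596,-0.0468,-0.0005,0,0,0,0.0975,-0.0766,-0.0008,0,0,0,0.1354,-0.1064,-0.0011,0,0,0,0.1733,-0.1362,-0.0014,0,0,0,0.2112,-0.166,-0.0017,0,0,0,0.2437,-0.1916,-0.002,0,0,0,0.2627,-0.2065,-0.0022,0,0,0,0.2708,-0.2129,-0.0022,0,0,0
```

Call:
{"fn": "step_arm", "kwargs": {"commands": [0.008, -0.006, 0, 0, 0, 0, 0.027, -0.021, 0, 0, 0, 0, 0.06, -0.047, 0, 0, 0, 0, 0.098, -0.077, 0, 0, 0, 0, 0.135, -0.106, 0, 0, 0, 0, 0.173, -0.136, 0, 0, 0, 0, 0.211, -0.166, 0, 0, 0, 0, 0.244, -0.192, 0, 0, 0, 0, 0.263, -0.207, 0, 0, 0, 0, 0.271, -0.213, 0, 0, 0, 0]}}

```text
t: 55.4
tcp_pos: [0.6313, -0.0287, 0.196]
tool_rot: [0.953, 0.303, -0.001, -0.001]
force: [-0.1, -0.4, -2.2]
finger_gap: 0.54
gripper_force: 41.9
```

Call:
{"fn": "step_arm", "kwargs": {"commands": [0, 0, 0.003, 0, 0, 0, 0, 0, 0.01, 0, 0, 0, 0, 0, 0.022, 0, 0, 0, 0, 0, 0.038, 0, 0, 0, 0, 0, 0.055, 0, 0, 0, 0, 0, 0.072, 0, 0, 0, 0, 0, 0.085, 0, 0, 0, 0, 0, 0.095, 0, 0, 0, 0, 0, 0.1, 0, 0, 0, 0, 0, 0.1, 0, 0, 0]}}

```text
t: 56.4
tcp_pos: [0.6313, -0.0324, 0.096]
tool_rot: [0.954, 0.301, -0.001, -0.0]
force: [0.3, -1.1, -3.1]
finger_gap: 0.539
gripper_force: 41.9
```

```bash
python3 mv.py "[.6309,-.0319,.089]"|head -2
```

```text
t 56.4 tcp [ 0.6313 -0.0324  0.096 ] F [ 0.3 -1.1 -3.1] gap 0.539 q [-0.23  0.71  1.52  0.    0.92  0.73]
[-0.     -0.0006  0.007 ] [0. 0. 0.]
```

Call:
{"fn": "step_arm", "kwargs": {"commands": [0, 0, 0.001, 0, 0, 0, 0, 0, 0.002, 0, 0, 0, 0, 0, 0.003, 0, 0, 0, 0, 0, 0.004, 0, 0, 0, 0, 0, 0.005, 0, 0, 0, 0, 0, 0.0055, 0, 0, 0, 0, 0, 0.006, 0, 0, 0, 0, 0, 0.0065, 0, 0, 0, 0, 0, 0.0065, 0, 0, 0, 0, 0, 0.0065, 0, 0, 0]}}

```text
t: 57.4
tcp_pos: [0.6317, -0.0321, 0.0903]
tool_rot: [0.954, 0.301, 0.0, -0.0]
force: [0.8, -0.7, -3.2]
finger_gap: 0.537
gripper_force: 41.9
```

```bash
python3 mv.py "[.6309,-.0319,.089]"|head -2
```

```text
t 57.4 tcp [ 0.6317 -0.0321  0.0903] F [ 0.8 -0.7 -3.2] gap 0.537 q [-0.23  0.71  1.52  0.    0.91  0.73]
[-0.0006 -0.0006  0.0013] [0. 0. 0.]
```

Call:
{"fn": "step_arm", "kwargs": {"commands": [-0.0005, -0.0005, 0.0005, 0, 0, 0, -0.0005, -0.0005, 0.001, 0, 0, 0, -0.0005, -0.0005, 0.0015, 0, 0, 0, -0.0005, -0.0005, 0.002, 0, 0, 0, -0.0005, -0.0005, 0.002, 0, 0, 0, -0.0005, -0.0005, 0.002, 0, 0, 0, -0.0005, -0.0005, 0.002, 0, 0, 0, -0.0005, -0.0005, 0.002, 0, 0, 0, -0.0005, -0.0005, 0.002, 0, 0, 0, -0.0005, -0.0005, 0.002, 0, 0, 0]}}

```text
t: 58.4
tcp_pos: [0.6315, -0.032, 0.09]
tool_rot: [0.954, 0.301, 0.001, 0.0]
force: [-2.4, 0.9, 7.8]
finger_gap: 0.537
gripper_force: 42.8
```

```bash
python3 mv.py "[.6309,-.0319,.089]"|head -2
```

```text
t 58.4 tcp [ 0.6315 -0.032   0.09  ] F [-2.4  0.9  7.8] gap 0.537 q [-0.23  0.71  1.52  0.    0.9   0.73]
[-0.0004 -0.0005  0.001 ] [0. 0. 0.]
```

Contact. Release, rise, and move off toward the tray for a clear view.

Call:
{"fn": "step_arm", "kwargs": {"commands": [0, 0, 0, 0, 0, 0, 0, 0, 0, 0, 0, 0, 0, 0, 0, 0, 0, 0, 0, 0, 0, 0, 0, 0, 0, 0, 0, 0, 0, 0, 0, 0, 0, 0, 0, 0, 0, 0, 0, 0, 0, 0, 0, 0, 0, 0, 0, 0, 0, 0, 0, 0, 0, 0, 0, 0, 0, 0, 0, 0], "jaw": 74}}

```text
t: 59.4
tcp_pos: [0.631, -0.032, 0.0883]
tool_rot: [0.954, 0.301, -0.0, 0.0]
force: [-0.0, -0.2, 0.3]
finger_gap: 0.744
gripper_force: 0.0
```

Call:
{"fn": "step_arm", "kwargs": {"commands": [0, 0, -0.002, 0, 0, 0, 0, 0, -0.01, 0, 0, 0, 0, 0, -0.03, 0, 0, 0, 0, 0, -0.05, 0, 0, 0, 0, 0, -0.07, 0, 0, 0, 0, 0, -0.085, 0, 0, 0, 0, 0, -0.1, 0, 0, 0, 0, 0, -0.115, 0, 0, 0, 0, 0, -0.125, 0, 0, 0, 0, 0, -0.13, 0, 0, 0]}}

```text
t: 60.4
tcp_pos: [0.6315, -0.0321, 0.2199]
tool_rot: [0.954, 0.301, 0.001, 0.001]
force: [0.2, 0.0, -0.6]
finger_gap: 0.742
gripper_force: 0.0
```

Call:
{"fn": "step_arm", "kwargs": {"commands": [-0.01, 0.008, 0, 0, 0, 0, -0.04, 0.03, 0, 0, 0, 0, -0.08, 0.06, 0, 0, 0, 0, -0.12, 0.09, 0, 0, 0, 0, -0.16, 0.12, 0, 0, 0, 0, -0.2, 0.15, 0, 0, 0, 0, -0.24, 0.18, 0, 0, 0, 0, -0.27, 0.2, 0, 0, 0, 0, -0.29, 0.22, 0, 0, 0, 0, -0.3, 0.23, 0, 0, 0, 0]}}

```text
t: 61.4
tcp_pos: [0.5153, -0.3957, 0.2172]
tool_rot: [0.954, 0.299, -0.001, -0.0]
force: [-0.2, -0.2, 0.4]
finger_gap: 0.742
gripper_force: 0.0
```

Run:
```python
from fit import *
s=snap('scene','s6'); cv2.imwrite('pics/s6.png',cv2.resize(s['pixels'],(800,600),interpolation=cv2.INTER_CUBIC))
t=snap('top','t6'); T=load('top0'); S=load('scene0'); k=512/800
for n,u,r,z0,z1,us in[('round',(354,242),.0155,.09,.116,(458,272)),('jar',(415,264),.0235,.1,.124,(407,296)),('sq',(362,307),.0125,.104,.132,(391,250))]:
    a=blob(blue(T),*np.array(u)*k); b=blob(blue(t),*np.array(u)*k); print(n,(onz(t,*b[0],z1)-onz(T,*a[0],z1)).round(4)[:2],a[1][4],b[1][4], 'scene px', (blob(blue(s),*np.array(us)*k)[0]-blob(blue(S),*np.array(us)*k)[0]).round(2))
x=manip.sense();print(x['t'],x['tcp_pos'])
```

```text
round [-0.0004  0.0002] 144 145 scene px [-0.3  -0.04]
jar [0.0004 0.0005] 326 325 scene px [0.4  0.31]
sq [0.001  0.0007] 89 84 scene px [-1. -2.]
61.5 [ 0.51617387 -0.39449073  0.21739816]
```

View pics/s6.png

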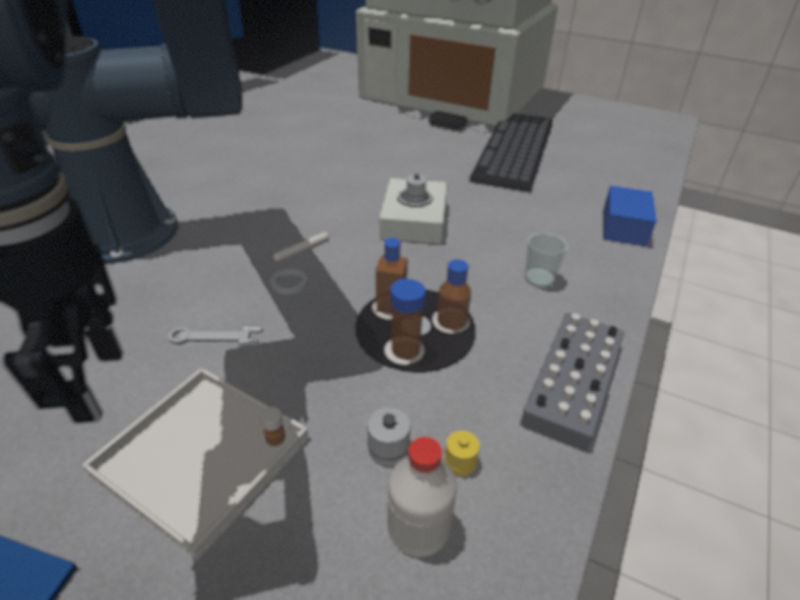

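All three bottles are upright at their starting places (caps at (392,250), (408,296) and (458,272), within about 1 mm of the start in the top view). The chamber sits in the ring at (415,190), and the vial and coil are in place.

```bash
python3 -c "
from station import manip
print(manip.sign_off())"
```

```text
the job is handed in; nothing more can be done
None
```

I moved the three bottles to the tray, set the chamber upright inside the ring on the stand, put each bottle back within about 1 mm of where it started (top camera), left the vial and coil untouched, and handed the job in at about 61.5 s; no verdict came back.

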